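Lock the stroke adjuster of the snap press

TASK

Lock the stroke adjuster on top of the snap press: fit the large open-ended spanner on the two spanner flats of the adjuster with its handle lying on the small block and against the tall stud, so that the adjuster cannot turn, then turn the knurled lock ring below it clockwise (from above) until it is fully home, without the adjuster shifting by as much as one graduation (15 degrees). Then take the spanner off and lay it flat on the rubber mat again, leaving the other things where they are.

Things in the scene. Friction and masses are not known exactly. Their poses are not given: they have to be found in the camera images.
- press: Green pneumatic bench press, 300 mm tall, fixed. Origin on the bench under the adjuster's axis, z up, working side faces -x. Base 220 x 150 mm. The air cylinder on top ends in a square 136 mm aluminium cap, its flat top 250 mm above the bench, adjuster in its centre; at its corners, 54 mm off in x and y, tie-rod nuts (22 mm wide) with rod ends 14 mm high, but the one at (-54, +54) mm is tall.
- stud (a point): Axis of the tall stud (12 mm diameter, 42 mm high over the cap) at the height of the braced handle, 76 mm from the adjuster's axis. Beside it on the cap stands a dark steel block 18 mm wide and 30 mm high, 50 to 74 mm from the adjuster's axis, on which the handle lies.
- flats (a point): Spanner flats of the adjuster barrel: point on its upright axis at the shoulder (51 mm diameter), 280 mm above the bench, level with the dark block. The flats rise 26 mm, 32 mm apart, 26 mm long, tapering to 22 mm wide noses 21 mm either side; top 6 mm chamfered in by 3 mm. x: along the flats, away from stud and block; a spanner with origin and x as here is seated, 0.5 mm from the stud.
- barrel (a joint): Angle of the adjuster barrel, rad, clockwise from above positive; 0 at the start, its correct setting. It turns against a drag of only 0.12 N m and has no spring.
- ring (a joint): Angle of the lock ring on the barrel's thread, rad, clockwise from above positive: 0 backed off, 2.2 fully home, where it stiffens within 0.1 rad. It drags on the thread with 0.3 N m, more than the barrel's own drag, so turning it carries an unheld barrel round.
- ring_mid (a point): Centre of the knurled dark lock ring, mid-height: 64 mm diameter, 24 mm high, underside 0.5 mm above the cap, top 5.5 mm below the seated spanner. The spanner's head (50 mm wide) is narrower than the ring, so fingers from above can straddle head and barrel and grip the ring, the handle passing between them.
- mat: Black rubber mat, 270 (x) by 290 (y) by 4 mm, fixed; origin under its centre. Three tools lie on it side by side, 90 mm apart, in any order: the large spanner, a small wrench and a yellow screwdriver. At least 70 mm to the left of it stands a sewing machine 280 mm tall; to the right of the press lies a grey car-seat pan 130 mm tall.
- spanner: Large plain steel open-ended spanner lying flat, 193 mm long, 0.2 to 0.45 kg. Origin at the jaw's centre, on the underside; x out of the open jaw, handle along -x to -172 mm, z up. Jaw 34 mm wide, from 22.5 mm behind the origin to 20 mm ahead; head 50 mm wide, 12 mm thick; handle 22 mm wide, 8 mm thick, underside level with the head's. Balances about 60 mm behind the origin.
- spanner_grip (a point): A good place to hold the spanner, on its handle 100 mm behind the jaw's centre, mid-thickness (4 mm above the underside).
- spanner_edge (a point): Point in the middle of the spanner's handle 74 mm behind the jaw's centre; when the handle bears on the stud this point is 17 mm from the stud's axis.
- small_wrench: Small steel wrench, 150 mm, on the mat. Leave alone.
- screwdriver: Yellow-handled screwdriver, 190 mm, on the mat. Leave alone.
- pliers: Pliers with blue handles, 180 mm, lying near the robot. Leave alone.
- tack_hammer: Tack hammer with a wooden handle, 220 mm, lying near the robot; origin under its head. Leave alone.
- thread_cone: Upright cone of dark red thread, 165 mm tall. Leave alone.
- spray_can: Upright spray can, 64 mm diameter, 195 mm tall. Leave alone.
- button_tin: Open blue tin, 84 mm diameter, 100 mm tall. Leave alone.

How it is judged:
By the outcome, as a careful person would: the job done as asked, in the order asked, and still so for the second after the job is handed in, with the robot touching nothing.
It also fails if it takes over 72 s, if anything falls off the work surface, if the arm or the gripper's body presses on something with over 40 N, if the wrist force passes 120 N, or if a joint passes its speed limit or range.

ROBOT

A 6-joint arm with a two-finger parallel gripper is mounted at the origin on the work surface. World frame = base frame: x ahead of the robot, y to its left, z up, the work surface at z = 0. Lengths are in m, angles in rad, forces in N, time in s.
With the tool pointing down it reaches from about 0.325 to 0.9 m from the base axis. Payload 6.1 kg.
Tool frame: the origin (TCP) lies at the very end of the fingers, on their centre line; the grasp point (between the pads) lies 19 mm behind it (tcp_to_grasp is the distance from the TCP to the grasp point, in m); z points along the fingers, y is the line along which they close (so a half turn about z gives the same grasp; the last joint's range is limited). The gripper opens to 87 mm and grips with 3 to 60 N. Pads are 19 mm wide; open, the fingers measure 117 mm over their backs; the gripper's body (75 mm by 190 mm) begins 51 mm behind the grasp point.
Start: joints at [-1.384, 0.22, 1.526, -0, 1.395, -0.126], TCP at [0.192, -0.595, 0.223] pointing down, gripper open.
Joint ranges: [-2.98, 2.98], [-0.91, 2.08], [0.09, 2.57], [-1.24, 4.39], [0.2, 2.65], [-2.68, 2.68]. Speed limits (rad/s): [2.57, 2.57, 3.01, 3.14, 3.14, 3.14].

INTERFACE

Orientations are given as [roll, pitch, yaw] about the fixed x, y, z axes, in that order (R = Rz(yaw) Ry(pitch) Rx(roll)).
In Python, from workcell import * gives the robot as it stands. The module is installed in compiled form; this text tells all that it offers.
- The arm moves only by the shell command python3 -m creep 'ROWS' [FORCE]. ROWS is a JSON object of lists of equal length, an entry for each row: "rot": the turn, a rotation vector about the tool's x, y, z in degrees, a list of three; "linear": the shift along the tool's x, y, z in m, a list of three; "hand": the finger opening in m, from 0 to 0.087. A call has 1 to 8 rows; each row shifts and turns the commanded pose from where the row before left it, along the tool's axes as they then stand; what a row does not reach is not made up. A row lasts 1/10 s, in which the tool goes at most 50 mm and 8.59 degrees, less where a joint would pass 70% of its speed; a pose out of reach is approached as far as the arm can. A call is refused whole if a number of a shift passes 0.05 or a number of a turn 8.59, either way. A call with a gripper value outside its range is refused whole. The fingers move at their own pace and stop on an object; FORCE is the grip in N (left out, the last holds). Time passes only in rows, so rows that do not move let the fingers close. It gives the time, the measured TCP pose, the force, the opening and the grip force at its end, in the units of the state.
- state(): the state, without advancing time (a new reading comes with each control period).
- get_image(name): name is "scene" or "top" or "wrist"; returns a dict with "img" (384x512x3 uint8, red, green, blue), "K" (3x3 intrinsics, pixels), "T" (4x4, takes a point from camera to world coordinates); the wrist camera has in their place "tool_from_camera" (4x4, takes a point from camera to tool coordinates, whose origin is the TCP and whose axes are the flange's). Camera axes: x right, y up, looking along -z (the intrinsics and any distortion apply to the point x, -y, -z); pixel columns grow to the right and rows downward; lengths in m; the calibration is good to about 2 mm. A picture is of the moment at which its call begins: read the wrist's pose just before it. There is no depth.
- finish_job(): hands the job in; it is judged then, once.
The state is a dict: "clock": time; "joint_pos": joint angles; "qd": joint speeds; "joint_torque": joint torques, N m; "tcp_pos": TCP position; "tcp_rot": TCP orientation; "wrist_force": force on the tool from outside, world axes, zero at the start; "ft_torque": the same for the moment, N m; "opening": finger opening in m; "grasp_force": force on a finger pad.
Only numpy, scipy, OpenCV 4.12 (cv2) and the standard library are available. Lean on these libraries where they do the work, as an engineer would, in place of code of your own. Each camera call takes 0.05 s, during which the arm holds its last target. There are 200 camera calls.

## Working session

There is one attempt and no reset: what is moved stays moved. The work goes in short steps, Python scripts to look and compute and a shell command to move; the robot and the scene stay as the last step left them, time stands still between calls to the robot, and variables do not carry over. Pictures are saved under pics/ and viewed, at most 10 in all, crops included, and the job is handed in when it is done.

```bash
mkdir -p pics
python3 - <<'E'
from workcell import *
import cv2,numpy as np
print(state())
for n in ("scene","top"):
    d=get_image(n); cv2.imwrite(f"pics/{n}0.png",d["img"][:,:,::-1]); np.savez(f"{n}0.npz",**d); print(n,d.keys(),d["K"],d["T"].round(4))
E
```

```text
{'clock': 0.0, 'joint_pos': array([-1.38406860e+00,  2.21235541e-01,  1.52764531e+00, -5.48235957e-07,
        1.39470229e+00, -1.26116892e-01]), 'qd': array([-3.05947442e-05,  1.00188715e-03, -1.56401613e-03,  2.02756022e-04,
        1.14423952e-03, -1.82605112e-03]), 'joint_torque': array([ 1.13667379e-04, -4.94612074e+01, -3.87379611e+01,  7.00172572e-02,
        5.71498973e-02, -1.50518149e-04]), 'tcp_pos': array([ 0.19222044, -0.59403456,  0.22141334]), 'tcp_rot': array([-3.13961791e+00, -2.49833884e-04,  3.12844469e-01]), 'wrist_force': array([ 0.45041351, -0.84308532, -0.46096686]), 'ft_torque': array([0.05442112, 0.01687358, 0.01487762]), 'grasp_force': 0.0, 'opening': 0.0871294424880956}
scene dict_keys(['img', 'K', 'T']) [[476.75604574   0.         260.16750773]
 [  0.         476.75604574 193.4166726 ]
 [  0.           0.           1.        ]] [[-0.7734 -0.4168  0.4776  1.1567]
 [ 0.6337 -0.4879  0.6003  0.8767]
 [-0.0172  0.767   0.6415  1.0811]
 [ 0.      0.      0.      1.    ]]
top dict_keys(['img', 'K', 'T']) [[386.92834599   0.         253.50454538]
 [  0.         386.92834599 193.73451476]
 [  0.           0.           1.        ]] [[ 0.0069  0.9988 -0.0484  0.4699]
 [-1.      0.0066 -0.0061  0.0736]
 [-0.0058  0.0484  0.9988  1.2444]
 [ 0.      0.      0.      1.    ]]
```

View pics/top0.png

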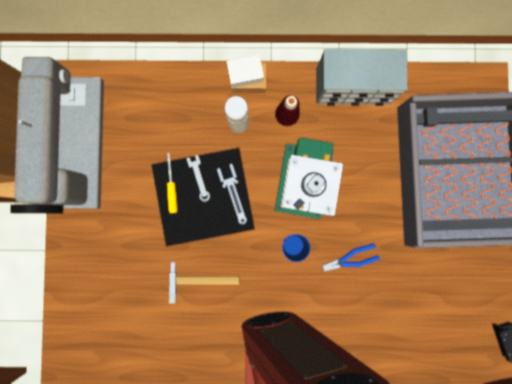

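View pics/scene0.png

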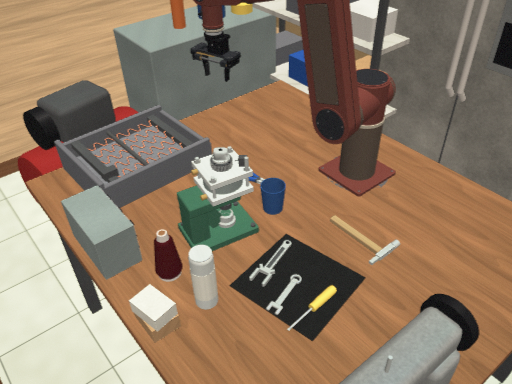

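The top view shows the large spanner at about (230,175)–(243,222) px with its jaw up, and the press cap centred at about (313,185). The small wrench is at (198,178) and the screwdriver at (171,190). I'll enlarge the cap and spanner.

```bash
cat > h.py <<'E'
import numpy as np,cv2
from scipy.spatial.transform import Rotation as R
def ray(d,uv,z,T=None):
    T=d["T"] if T is None else T; K=d["K"]
    c=np.array([(uv[0]-K[0,2])/K[0,0],-(uv[1]-K[1,2])/K[1,1],-1.])
    v=T[:3,:3]@c; o=T[:3,3]; return o+v*(z-o[2])/v[2]
def proj(d,p,T=None):
    T=d["T"] if T is None else T; K=d["K"]
    c=T[:3,:3].T@(np.asarray(p)-T[:3,3]); return np.array([K[0,2]-K[0,0]*c[0]/c[2],K[1,2]+K[1,1]*c[1]/c[2]])
def toolT(s):
    M=np.eye(4); M[:3,:3]=R.from_euler("xyz",s["tcp_rot"]).as_matrix(); M[:3,3]=s["tcp_pos"]; return M
def look(name):
    from workcell import state,get_image
    s=state(); d=get_image("wrist"); d["T"]=toolT(s)@d["tool_from_camera"]
    cv2.imwrite(f"pics/{name}.png",d["img"][:,:,::-1]); np.savez(name+".npz",**d); return d,s
E
python3 - <<'E'
from h import *
d=np.load("top0.npz"); im=d["img"]
c=im[130:250,150:350]; cv2.imwrite("pics/top0c.png",cv2.resize(c,(800,480),interpolation=cv2.INTER_CUBIC)[:,:,::-1])
# spanner mask on mat: bright grey
hsv=cv2.cvtColor(im,cv2.COLOR_RGB2HSV)
m=((hsv[:,:,1]<60)&(hsv[:,:,2]>90)).astype(np.uint8); m[:, :185]=0; m[:150]=0; m[235:]=0; m[:,255:]=0
cs,_=cv2.findContours(m,cv2.RETR_EXTERNAL,cv2.CHAIN_APPROX_NONE)
for q in cs:
    if cv2.contourArea(q)<40: continue
    r=cv2.minAreaRect(q); b=cv2.boxPoints(r); print(cv2.contourArea(q)); print(b.round(1)); print(np.array([ray(d,p,.012) for p in b]).round(4))
for uv in [(152,165),(238,149),(254,228),(168,244)]: print("mat",ray(d,uv,.004).round(3))
print("axis",ray(d,(314,184),.29).round(4))
E
```

```text
513.0
[[215.7 168.1]
 [232.2 162.6]
 [251.7 221.1]
 [235.2 226.6]]
[[0.6109 0.2027 0.012 ]
 [0.6289 0.15   0.012 ]
 [0.4425 0.0862 0.012 ]
 [0.4247 0.1385 0.012 ]]
345.5
[[185.3 157.9]
 [197.9 153.7]
 [212.9 198.7]
 [200.3 202.9]]
[[0.6432 0.3006 0.012 ]
 [0.657  0.2603 0.012 ]
 [0.5129 0.2105 0.012 ]
 [0.4992 0.2505 0.012 ]]
mat [0.621 0.409 0.004]
mat [0.674 0.132 0.004]
mat [0.42  0.079 0.004]
mat [0.367 0.353 0.004]
axis [ 0.5412 -0.0699  0.29  ]
```

View pics/top0c.png

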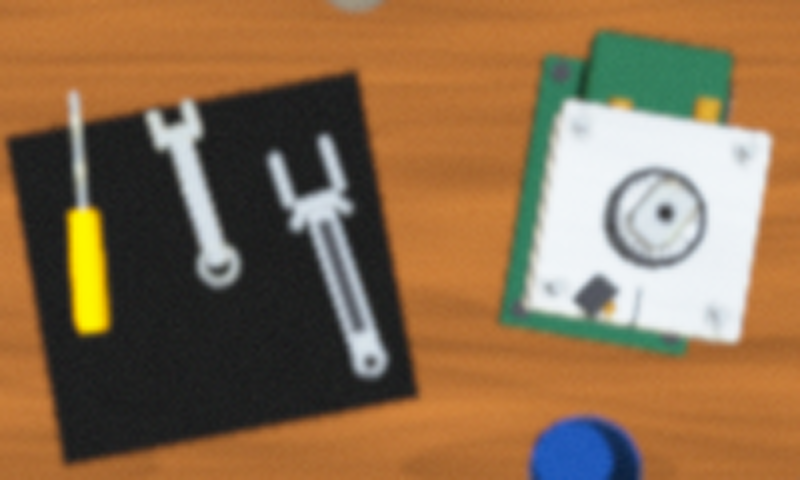

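The tall stud is at crop (555,285) and the dark block at (597,296), so the flats' x axis runs at about -40° in the world frame. The spanner's jaw points at about +19°. Next I'll work out the first move.

```bash
cat >> h.py <<'E'
def delta(p,yaw=None):
    from workcell import state
    s=state(); M=toolT(s); v=M[:3,:3].T@(np.asarray(p)-M[:3,3])
    print("t",round(s["clock"],2),"tcp",s["tcp_pos"].round(4),"rpy",np.degrees(s["tcp_rot"]).round(2),"q",s["joint_pos"].round(2),"F",s["wrist_force"].round(1),"open",round(s["opening"],4),"g",round(s["grasp_force"],1))
    print("shift in tool",v.round(4))
    if yaw is not None:
        T=R.from_euler("xyz",[np.pi,0,np.radians(yaw)]); print("turn",np.degrees((R.from_matrix(M[:3,:3]).inv()*T).as_rotvec()).round(2))
E
python3 - <<'E'
from h import *
from workcell import *
d=get_image("wrist"); print(d["tool_from_camera"].round(4),d["K"])
delta([.45,-.07,.42],138)
E
```

```text
[[ 6.000e-04  9.701e-01  2.428e-01  6.410e-02]
 [ 1.000e+00 -7.000e-04  2.000e-04  3.000e-04]
 [ 3.000e-04  2.428e-01 -9.701e-01 -1.626e-01]
 [ 0.000e+00  0.000e+00  0.000e+00  1.000e+00]] [[273.18276675   0.         257.33042227]
 [  0.         273.18276675 192.2112346 ]
 [  0.           0.           1.        ]]
t 0.15 tcp [ 0.1922 -0.5942  0.2217] rpy [-1.7992e+02 -1.0000e-02  1.7920e+01] q [-1.38  0.22  1.53 -0.    1.39 -0.13] F [-0.   0.6  0.1] open 0.087 g 0.0
shift in tool [ 0.4066 -0.4198 -0.1976]
turn [-4.0000e-02 -9.0000e-02 -1.2008e+02]
```

```bash
python3 -m creep '{"rot":[[0,0,0],[0,0,0],[0,0,0],[0,0,0],[0,0,0],[0,0,0],[0,0,0],[0,0,0]],"linear":[[0,0,-0.05],[0,0,-0.05],[0,0,-0.05],[0,0,-0.048],[0.034,-0.035,0],[0.034,-0.035,0],[0.034,-0.035,0],[0.034,-0.035,0]],"hand":[0.087,0.087,0.087,0.087,0.087,0.087,0.087,0.087]}'
python3 -m creep '{"rot":[[0,0,0],[0,0,0],[0,0,0],[0,0,0],[0,0,0],[0,0,0],[0,0,0],[0,0,0]],"linear":[[0.034,-0.035,0],[0.034,-0.035,0],[0.034,-0.035,0],[0.034,-0.035,0],[0.034,-0.035,0],[0.034,-0.035,0],[0.034,-0.035,0],[0.034,-0.035,0]],"hand":[0.087,0.087,0.087,0.087,0.087,0.087,0.087,0.087]}'
python3 -m creep '{"rot":[[0,0,-8.5],[0,0,-8.5],[0,0,-8.5],[0,0,-8.5],[0,0,-8.5],[0,0,-8.5],[0,0,-8.5]],"linear":[[0,0,0],[0,0,0],[0,0,0],[0,0,0],[0,0,0],[0,0,0],[0,0,0]],"hand":[0.087,0.087,0.087,0.087,0.087,0.087,0.087]}'
python3 -m creep '{"rot":[[0,0,-8.5],[0,0,-8.5],[0,0,-8.5],[0,0,-8.5],[0,0,-8.5],[0,0,-8.5],[0,0,-8.5],[0,0,0]],"linear":[[0,0,0],[0,0,0],[0,0,0],[0,0,0],[0,0,0],[0,0,0],[0,0,0],[0,0,0]],"hand":[0.087,0.087,0.087,0.087,0.087,0.087,0.087,0.087]}'
python3 - <<'E'
from h import *
look("w1"); delta([.45,-.07,.42],138)
E
```

```text
clock: 0.95
tcp_pos: [0.279, -0.4179, 0.4201]
tcp_rot: [-3.141, -0.0, 0.312]
wrist_force: [1.2, 0.4, 0.3]
opening: 0.0871
grasp_force: 0.0
clock: 1.75
tcp_pos: [0.4516, -0.0675, 0.4206]
tcp_rot: [3.141, -0.0, 0.313]
wrist_force: [1.0, -0.7, 0.7]
opening: 0.0868
grasp_force: 0.0
clock: 2.45
tcp_pos: [0.4511, -0.0694, 0.4202]
tcp_rot: [-3.141, -0.0, 1.357]
wrist_force: [0.3, -0.6, 0.2]
opening: 0.0874
grasp_force: 0.0
clock: 3.25
tcp_pos: [0.4511, -0.0695, 0.4203]
tcp_rot: [-3.141, -0.0, 2.391]
wrist_force: [-0.4, -0.3, -0.3]
opening: 0.0871
grasp_force: 0.0
t 3.3 tcp [ 0.4512 -0.0695  0.4203] rpy [-1.7999e+02 -2.0000e-02  1.3673e+02] q [-0.33 -0.24  1.62  0.    1.76 -1.14] F [-0.3 -0.2  0.1] open 0.0872 g 0.0
shift in tool [ 0.0005 -0.0012  0.0003]
turn [-0.01 -0.02 -1.27]
```

View pics/w1.png

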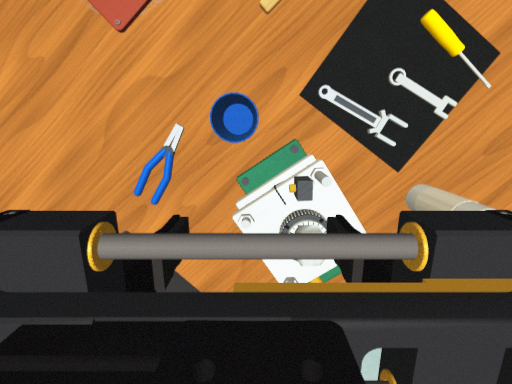

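The adjuster at about (305,235) is hidden behind the gripper. The stud top at (321,175), the block at (303,188) and the spanner from (325,92) to (400,130) are visible. I'll shift back along tool x for a clear look.

```bash
python3 -m creep '{"rot":[[0,0,0],[0,0,0],[0,0,0],[0,0,0],[0,0,0]],"linear":[[-0.039,-0.02,0],[-0.039,-0.02,0],[-0.039,-0.02,0],[-0.039,-0.015,0],[0,0,0]],"hand":[0.087,0.087,0.087,0.087,0.087]}'
python3 - <<'E'
from h import *
d,s=look("w2"); delta([.607,-.131,.42],138)
im=cv2.resize(d["img"][40:200,150:350],None,fx=4,fy=3.75*4/3.75,interpolation=cv2.INTER_CUBIC); cv2.imwrite("pics/w2.png",im[:560,:,::-1])
print(proj(d,[.5412,-.07,.29]),proj(d,[.497,-.007,.292]))
E
```

```text
clock: 3.8
tcp_pos: [0.5146, -0.2349, 0.4176]
tcp_rot: [-3.14, -0.003, 2.381]
wrist_force: [-0.3, 1.6, -0.0]
opening: 0.0873
grasp_force: 0.0
t 3.85 tcp [ 0.5141 -0.2327  0.4184] rpy [-179.96   -0.2   136.55] q [-0.56  0.03  1.38 -0.    1.74 -1.38] F [ 1.1 -0.2 -0.9] open 0.0871 g 0.0
shift in tool [ 0.0025  0.1378 -0.0017]
turn [-0.04 -0.2  -1.45]
[396.22842736  96.03775603] [423.43267908  10.55477945]
```

View pics/w2.png

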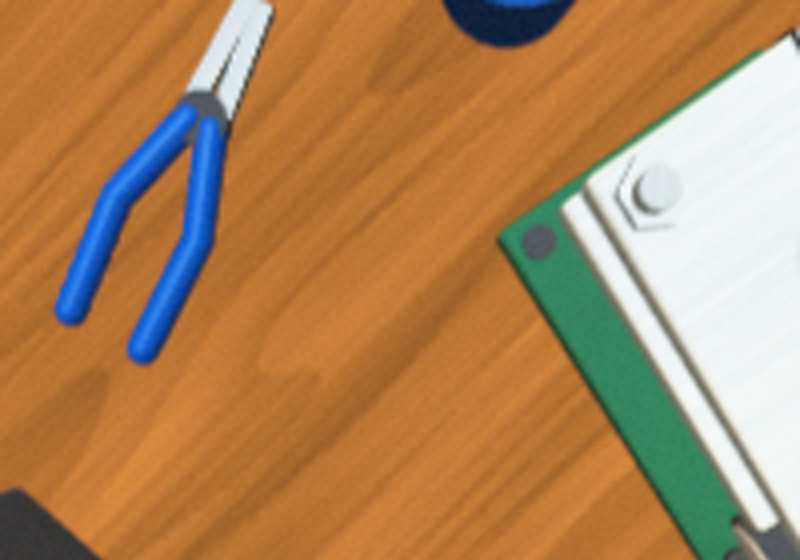

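I had the sign of tool y wrong, so the crop shows only the pliers and a cap corner. Correcting that.

```bash
python3 -m creep '{"rot":[[0,0,0],[0,0,0],[0,0,0],[0,0,0],[0,0,0]],"linear":[[0,0.046,0],[0,0.046,0],[0,0.046,0],[0,0,0],[0,0,0]],"hand":[0.087,0.087,0.087,0.087,0.087]}'
python3 - <<'E'
from h import *
d,s=look("w3"); delta([.607,-.131,.42],138)
p=proj(d,[.5412,-.07,.28]); print(p,proj(d,[.497,-.007,.292]))
im=cv2.resize(d["img"][:150,156:356],None,fx=4,fy=4,interpolation=cv2.INTER_CUBIC); cv2.imwrite("pics/w3.png",im[:,:,::-1])
E
```

```text
clock: 4.35
tcp_pos: [0.6083, -0.128, 0.4205]
tcp_rot: [-3.141, -0.0, 2.391]
wrist_force: [-0.0, -1.4, -0.2]
opening: 0.0869
grasp_force: 0.0
t 4.4 tcp [ 0.6078 -0.1291  0.4208] rpy [-179.98    0.    136.92] q [-0.34  0.17  1.22 -0.    1.75 -1.15] F [-0.6 -1.3  0.4] open 0.0873 g 0.0
shift in tool [-0.0007 -0.0019  0.0008]
turn [-0.02  0.   -1.08]
[255.87559357 102.51129695] [272.53529621  18.16779733]
```

View pics/w3.png

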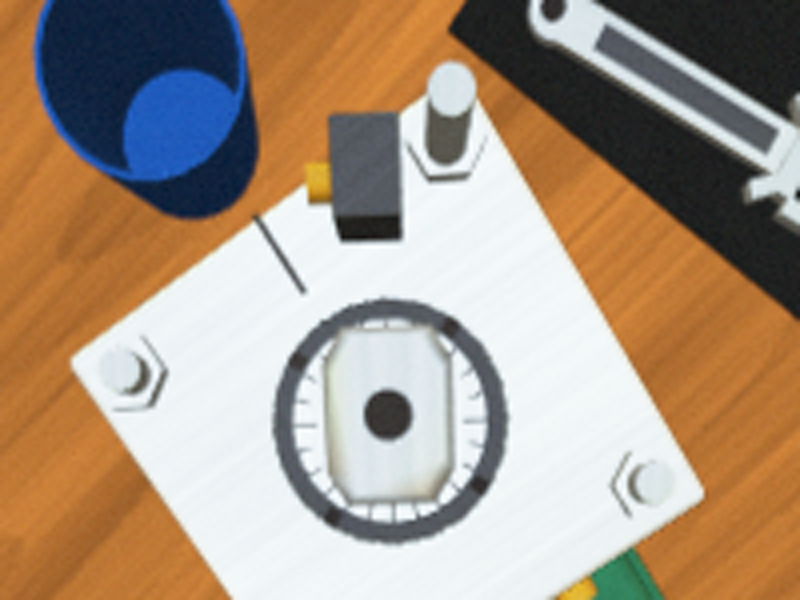

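The close view is clear (crop px/4 + (156,0)): dot on the barrel top at (388,414), ring centre (391,421), stud top (452,88), and block top corners at (330,113), (400,115), (401,216), (334,216). The flats are nearly vertical in the image.

Run:
```python
from h import *
d=np.load("w3.npz"); g=cv2.cvtColor(d["img"],cv2.COLOR_RGB2GRAY)
P=lambda u,v,z: ray(d,(u/4+156-.375,v/4-.375),z)
# ring: dark pixels, outer hull
m=(g<110).astype(np.uint8); m[:70]=0; m[140:]=0; m[:,:222]=0; m[:,286:]=0
cs,_=cv2.findContours(m,cv2.RETR_EXTERNAL,cv2.CHAIN_APPROX_NONE); q=max(cs,key=cv2.contourArea)
e=cv2.fitEllipse(cv2.convexHull(q)); print("ell",e); r=ray(d,e[0],.2745); print("ring",r.round(4), "dia",np.linalg.norm(ray(d,(e[0][0]-e[1][0]/2,e[0][1]),.2745)-ray(d,(e[0][0]+e[1][0]/2,e[0][1]),.2745)).round(4))
a=P(388,414,.306); st=P(452,88,.292); print("dot",a.round(4),"stud",st.round(4),"dist",np.linalg.norm((st-r)[:2]))
b=np.array([P(u,v,.28) for u,v in [(330,113),(400,115),(401,216),(334,216)]]); bc=b.mean(0); print("block",bc.round(4),np.linalg.norm((b[0]-b[1])[:2]),np.linalg.norm((b[1]-b[2])[:2]))
ax=(r+a)/2
for n,v in [("blockdir",bc-ax),("studdir",st-ax),("blockside",b[0]+b[1]-b[2]-b[3])]: print(n,np.degrees(np.arctan2(v[1],v[0])).round(1),np.linalg.norm(v[:2]).round(4))
for n,l in [("flatL",[(325,365),(327,465)]),("flatR",[(452,365),(450,465)])]:
    x=[P(u,v,.300) for u,v in l]; v=x[0]-x[1]; print(n,np.degrees(np.arctan2(v[1],v[0])).round(1), x[0].round(4))
# spanner seen partially
for u,v in [(530,12),(552,10)]: print(P(u,v,.012).round(4))
d=np.load("w1.npz"); hsv=cv2.cvtColor(d["img"],cv2.COLOR_RGB2HSV)
m=((hsv[:,:,1]<60)&(hsv[:,:,2]>120)).astype(np.uint8); m[:75]=0;m[150:]=0;m[:,:310]=0;m[:,415:]=0
cs,_=cv2.findContours(m,cv2.RETR_EXTERNAL,cv2.CHAIN_APPROX_NONE)
for q in cs:
    if cv2.contourArea(q)>300:
        w=np.array([ray(d,p[0],.008)[:2] for p in q]).astype(np.float32); R_=cv2.minAreaRect(w); print("spanner",R_); print(cv2.boxPoints(R_).round(4))
```

```text
ell ((253.0612030029297, 104.76941680908203), (57.29880905151367, 59.93006134033203), 175.30760192871094)
ring [ 0.5405 -0.0736  0.2745] dia 0.0618
dot [ 0.541  -0.0739  0.306 ] stud [ 0.4966 -0.0117  0.292 ] dist 0.07584546523403997
block [ 0.4922 -0.0362  0.28  ] 0.017413387835591126 0.022994048353864482
blockdir 142.3 0.0614
studdir 125.4 0.0761
blockside 138.1 0.0464
flatL 137.2 [ 0.5218 -0.0771  0.3   ]
flatR 136.4 [ 0.5429 -0.0544  0.3   ]
[0.4382 0.1051 0.012 ]
[0.4445 0.113  0.012 ]
spanner ((0.5271176099777222, 0.14315450191497803), (0.1961006224155426, 0.05237550660967827), 19.666011810302734)
[[0.426  0.1348]
 [0.4436 0.0855]
 [0.6283 0.1515]
 [0.6106 0.2008]]
```

```bash
python3 -m creep '{"rot":[[0,0,0],[0,0,0],[0,0,0],[0,0,0],[0,0,0],[0,0,0]],"linear":[[0.0425,0.0205,0],[0.0425,0.0205,0],[0.0425,0.0205,0],[0.0425,0.0205,0],[0.0425,0.0205,0],[0.0425,0.0205,0]],"hand":[0.087,0.087,0.087,0.087,0.087,0.087]}'
python3 -m creep '{"rot":[[0,0,8.4],[0,0,8.4],[0,0,8.4],[0,0,8.4],[0,0,8.4],[0,0,8.4],[0,0,8.4]],"linear":[[0,0,0.018],[0,0,0.018],[0,0,0.018],[0,0,0.018],[0,0,0.018],[0,0,0.018],[0,0,0.018]],"hand":[0.087,0.087,0.087,0.087,0.087,0.087,0.087]}'
python3 -m creep '{"rot":[[0,0,8.4],[0,0,8.4],[0,0,8.4],[0,0,8.4],[0,0,8.4],[0,0,8.4],[0,0,8.4],[0,0,0]],"linear":[[0,0,0.018],[0,0,0.018],[0,0,0.018],[0,0,0.018],[0,0,0.018],[0,0,0.018],[0,0,0.018],[0,0,0]],"hand":[0.06,0.06,0.06,0.06,0.06,0.06,0.06,0.06]}'
python3 - <<'E'
from h import *
d,s=look("w4"); delta([.5055,.1355,.17],19.66)
hsv=cv2.cvtColor(d["img"],cv2.COLOR_RGB2HSV)
m=((hsv[:,:,1]<60)&(hsv[:,:,2]>120)).astype(np.uint8); m[195:]=0
cs,_=cv2.findContours(m,cv2.RETR_EXTERNAL,cv2.CHAIN_APPROX_NONE)
for q in cs:
    if cv2.contourArea(q)>300:
        w=np.array([ray(d,p[0],.014)[:2] for p in q]).astype(np.float32); r=cv2.minAreaRect(w); print(cv2.boundingRect(q),r,cv2.boxPoints(r).round(4).tolist())
E
```

```text
clock: 5.0
tcp_pos: [0.5045, 0.1342, 0.4213]
tcp_rot: [3.141, 0.001, 2.386]
wrist_force: [0.1, -0.6, 0.8]
opening: 0.0874
grasp_force: 0.0
clock: 5.7
tcp_pos: [0.5056, 0.1327, 0.2945]
tcp_rot: [3.14, -0.0, 1.354]
wrist_force: [0.4, 0.8, -0.3]
opening: 0.0874
grasp_force: 0.0
clock: 6.5
tcp_pos: [0.5039, 0.1326, 0.1664]
tcp_rot: [-3.141, 0.004, 0.333]
wrist_force: [-0.0, -0.5, 0.7]
opening: 0.0603
grasp_force: 0.0
t 6.55 tcp [0.5049 0.1329 0.168 ] rpy [-1.7998e+02  1.1000e-01  1.9380e+01] q [ 0.11  0.02  1.85 -0.    1.27  1.34] F [ 0.5  0.9 -0.2] open 0.0603 g 0.0
shift in tool [ 0.0014 -0.0022 -0.002 ]
turn [-0.02  0.11 -0.28]
(232, 69, 48, 126) ((0.5516864657402039, 0.15131321549415588), (0.13778190314769745, 0.05267246812582016), 19.12189292907715) [[0.4779999852180481, 0.15360000729560852], [0.4952000081539154, 0.1039000004529953], [0.6254000067710876, 0.14900000393390656], [0.6080999970436096, 0.1987999975681305]]
(151, 2, 41, 149) ((0.5769301652908325, 0.25327834486961365), (0.14835281670093536, 0.03862732648849487), 18.586637496948242) [[0.5005000233650208, 0.24789999425411224], [0.5127999782562256, 0.21130000054836273], [0.6534000039100647, 0.25859999656677246], [0.6410999894142151, 0.295199990272522]]
(82, 0, 12, 65) ((0.5929051637649536, 0.3495773673057556), (0.06188115477561951, 0.007810224313288927), 6.035315036773682) [[0.5616999864578247, 0.35019999742507935], [0.5625, 0.3424000144004822], [0.6241000294685364, 0.3488999903202057], [0.6233000159263611, 0.35670000314712524]]
```

View pics/w4.png

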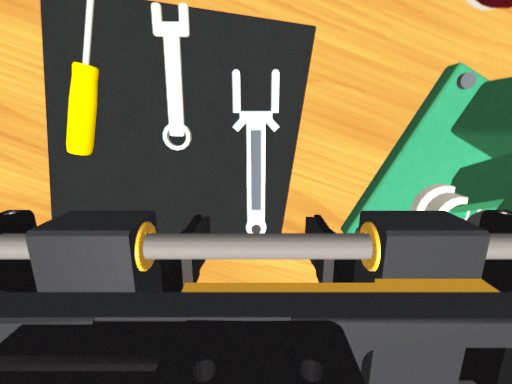

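The spanner lies straight ahead of the gripper: jaw tips at (237,70) and (275,70), handle down to (256,230). Going down to it.

```bash
python3 -m creep '{"rot":[[0,0,0],[0,0,0],[0,0,0],[0,0,0],[0,0,0],[0,0,0]],"linear":[[-0.0007,-0.0016,0.03],[0,0,0.035],[0,0,0.035],[0,0,0.03],[0,0,0.012],[0,0,0]],"hand":[0.05,0.05,0.05,0.05,0.05,0.05]}' 60
python3 - <<'E'
from h import *
delta([.5037,.1342,.0058],19.3)
E
```

```text
clock: 7.15
tcp_pos: [0.5041, 0.1348, 0.0261]
tcp_rot: [-3.141, 0.002, 0.339]
wrist_force: [-0.3, 0.6, -0.2]
opening: 0.0503
grasp_force: 0.0
t 7.15 tcp [0.5041 0.1348 0.0261] rpy [-1.7998e+02  1.1000e-01  1.9400e+01] q [ 0.11  0.21  1.94 -0.    0.99  1.34] F [-0.3  0.6 -0.2] open 0.0503 g 0.0
shift in tool [-0.0006  0.0005  0.0203]
turn [-0.02  0.11  0.1 ]
```

```bash
python3 -m creep '{"rot":[[0,0,0],[0,0,0],[0,0,0],[0,0,0],[0,0,0],[0,0,0],[0,0,0],[0,0,0]],"linear":[[0,0,0.01],[0,0,0.006],[0,0,0.004],[0,0,0],[0,0,0],[0,0,0],[0,0,0],[0,0,0]],"hand":[0.05,0.05,0.05,0.04,0.015,0.0,0.0,0.0]}' 60
python3 -m creep '{"rot":[[0,0,0],[0,0,0],[0,0,0]],"linear":[[0,0,0],[0,0,0],[0,0,0]],"hand":[0.0,0.0,0.0]}' 60
python3 - <<'E'
from h import *
delta([.5037,.1342,.0058],19.3)
E
```

```text
clock: 7.95
tcp_pos: [0.5051, 0.1353, 0.0068]
tcp_rot: [3.141, -0.0, 0.337]
wrist_force: [0.4, -0.6, 1.2]
opening: 0.0209
grasp_force: 60.0
clock: 8.25
tcp_pos: [0.505, 0.1353, 0.0068]
tcp_rot: [3.141, -0.0, 0.337]
wrist_force: [-0.1, -0.0, 1.6]
opening: 0.0208
grasp_force: 60.0
t 8.25 tcp [0.505  0.1353 0.0068] rpy [ 1.7999e+02 -2.0000e-02  1.9320e+01] q [ 0.11  0.25  1.94 -0.    0.95  1.34] F [-0.1 -0.   1.6] open 0.0208 g 60.0
shift in tool [-0.0016  0.0006  0.001 ]
turn [ 0.01 -0.02  0.02]
```

```bash
python3 -m creep '{"rot":[[0,0,0],[0,0,0],[0,0,0],[0,0,0],[0,0,0],[0,0,0],[0,0,0],[0,0,0]],"linear":[[0,0,-0.01],[0,0,-0.02],[0,0,-0.03],[0,0,-0.04],[0,0,-0.04],[0,0,-0.04],[0,0,-0.04],[0,0,-0.04]],"hand":[0,0,0,0,0,0,0,0]}' 60
python3 -m creep '{"rot":[[0,0,0],[0,0,0],[0,0,0],[0,0,0],[0,0,0],[0,0,0],[0,0,0],[0,0,0]],"linear":[[0,0,-0.04],[0,0,-0.03],[0,0,-0.013],[-0.008,0.012,0],[-0.021,0.031,0],[-0.021,0.031,0],[-0.021,0.031,0],[-0.012,0.018,0]],"hand":[0,0,0,0,0,0,0,0]}' 60
python3 -m creep '{"rot":[[0,0,4],[0,0,8],[0,0,8],[0,0,8],[0,0,8],[0,0,8],[0,0,8],[0,0,6]],"linear":[[0,0,0],[0,0,0],[0,0,0],[0,0,0],[0,0,0],[0,0,0],[0,0,0],[0,0,0]],"hand":[0,0,0,0,0,0,0,0]}' 60
python3 -m creep '{"rot":[[0,0,3],[0,0,0],[0,0,0]],"linear":[[0,0,0],[0,0,0],[0,0,0]],"hand":[0,0,0]}' 60
python3 - <<'E'
from h import *
d,s=look("w5"); delta([.4677,-.0085,.35],-41.8)
im=cv2.resize(d["img"][:150,156:356],None,fx=4,fy=4,interpolation=cv2.INTER_CUBIC); cv2.imwrite("pics/w5.png",im[:,:,::-1])
E
```

```text
clock: 9.05
tcp_pos: [0.5038, 0.1352, 0.268]
tcp_rot: [-3.141, 0.001, 0.337]
wrist_force: [0.1, 0.3, -2.5]
opening: 0.0209
grasp_force: 60.0
clock: 9.85
tcp_pos: [0.4649, -0.0109, 0.3465]
tcp_rot: [-3.14, 0.005, 0.336]
wrist_force: [0.6, 0.6, -2.4]
opening: 0.0205
grasp_force: 60.0
clock: 10.65
tcp_pos: [0.4656, -0.0088, 0.3464]
tcp_rot: [3.139, 0.004, -0.681]
wrist_force: [-0.1, -0.4, -3.4]
opening: 0.0209
grasp_force: 60.0
clock: 10.95
tcp_pos: [0.4662, -0.0086, 0.3477]
tcp_rot: [3.14, 0.003, -0.726]
wrist_force: [0.2, 0.4, -3.5]
opening: 0.0209
grasp_force: 60.0
t 11.0 tcp [ 0.4665 -0.0085  0.3481] rpy [ 1.7992e+02  1.2000e-01 -4.1620e+01] q [-0.19 -0.22  1.73 -0.    1.63  2.11] F [ 0.6  0.  -2.9] open 0.0205 g 60.0
shift in tool [ 0.0009 -0.0009 -0.0019]
turn [0.08 0.12 0.18]
```

View pics/w5.png

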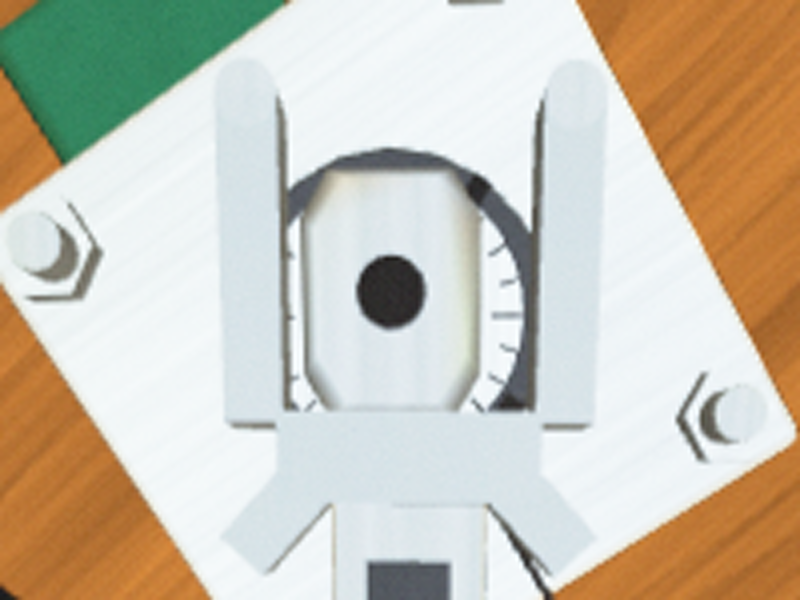

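The jaw hangs over the flats. Inner jaw corners are at crop (285,411) and (537,411), tips at (246,58) and (577,58), and the barrel dot at (391,291). I'll solve for how the spanner sits in the hand from these.

```bash
cat > sp.py <<'E'
from h import *
from scipy.optimize import least_squares
def fit(d,uv):
    # spanner pose in tool: jaw centre (x,y), yaw, pitch; top face of head; underside 2.8mm... at handle
    pts=np.array([[-.0225,.017,.012],[-.0225,-.017,.012],[.020,.021,.012],[.020,-.021,.012]])
    tfc=d["tool_from_camera"]
    def P(v):
        x,y,w,p=v
        # spanner axes in tool: X=x, Y=-y, Z=-z ; rotate about grip (x=0)
        q=np.c_[pts[:,0]+x,-pts[:,1],-pts[:,2]+.0028]
        q=R.from_euler("yz",[p,w]).apply(q)+[0,y,0]
        return np.array([proj(d,a,tfc) for a in q])
    r=least_squares(lambda v:(P(v)-uv).ravel(),[.098,0,0,0]); v=r.x
    print("jaw in tool x,y",v[:2].round(4),"yaw,pitch deg",np.degrees(v[2:]).round(2),"res",r.fun.round(1)); return v
E
python3 - <<'E'
from sp import *
d=dict(np.load("w5.npz"))
c=lambda u,v:(u/4+156-.375,v/4-.375)
uv=np.array([c(285,411),c(537,411),c(246,58),c(577,58)])
v=fit(d,uv); x,y=v[:2]
T=d["T"]; M=T@np.linalg.inv(d["tool_from_camera"])
# dot and flats edges
a=ray(d,c(391,291),.306); print("axis by dot",a.round(4), "in tool",(np.linalg.inv(M)@np.r_[a,1]).round(4))
for l in ([(303,210),(306,365)],[(481,205),(478,365)]):
    p=[ray(d,c(*q),.302) for q in l]; w=p[0]-p[1]; print("flat",np.degrees(np.arctan2(w[1],w[0])).round(1),[(np.linalg.inv(M)@np.r_[k,1])[:2].round(4) for k in p])
E
```

```text
jaw in tool x,y [0.0988 0.0022] yaw,pitch deg [-0.02 -1.18] res [ 0.  -0.1 -0.  -0.1 -0.2  0.   0.1  0.1]
axis by dot [ 0.5415 -0.074   0.306 ] in tool [ 0.0998 -0.0011  0.0414  1.    ]
flat -41.7 [array([ 0.1135, -0.0165]), array([ 0.0881, -0.0165])]
flat -41.8 [array([0.1144, 0.0145]), array([0.0882, 0.0144])]
```

```bash
python3 -m creep '{"rot":[[0,1.2,0.1],[0,0,0],[0,0,0],[0,0,0],[0,0,0],[0,0,0]],"linear":[[0,-0.0032,0],[0,0,0.012],[0,0,0.012],[0,0,0.01],[0,0,0],[0,0,0]],"hand":[0,0,0,0,0,0]}' 60
python3 - <<'E'
from h import *
d,s=look("w6"); delta([.4665,-.0085,.313],-41.75)
im=cv2.resize(d["img"][:150,156:356],None,fx=4,fy=4,interpolation=cv2.INTER_CUBIC); cv2.imwrite("pics/w6.png",im[:,:,::-1])
E
```

```text
clock: 11.6
tcp_pos: [0.4696, -0.0063, 0.315]
tcp_rot: [3.141, -0.02, -0.729]
wrist_force: [-0.2, -0.8, -2.5]
opening: 0.0205
grasp_force: 60.0
t 11.65 tcp [ 0.4699 -0.0064  0.3156] rpy [-180.     -1.2   -41.78] q [-0.17 -0.22  1.79 -0.01  1.55  2.13] F [ 0.2 -0.8 -1.7] open 0.0209 g 60.0
shift in tool [-0.0012  0.0038  0.0026]
turn [-0.   -1.2  -0.03]
```

View pics/w6.png

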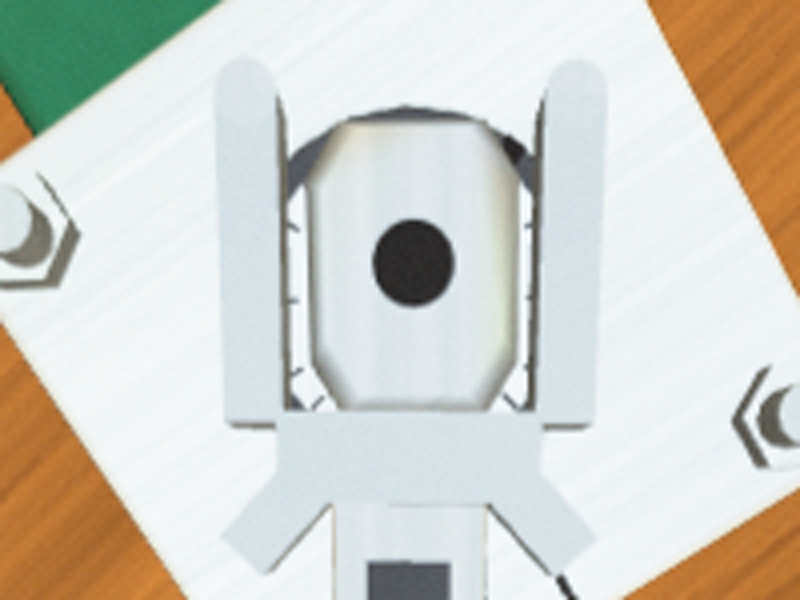

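The dot is at (413,262) and the jaw's midline at 411, so it is aligned sideways. Checking the fore-aft offset in numbers.

Run:
```python
from h import *
d=dict(np.load("w6.npz")); c=lambda u,v:(u/4+156-.375,v/4-.375)
T=d["T"]; M=T@np.linalg.inv(d["tool_from_camera"])
a=ray(d,c(413,262),.306); print(a.round(4),(np.linalg.inv(M)@np.r_[a,1]).round(4))
b=a+[0,0,-.02]; print("low",(np.linalg.inv(M)@np.r_[b,1]).round(4))
for l in ([(309,180),(312,350)],[(518,180),(516,350)]):
    p=[ray(d,c(*q),.301) for q in l]; w=p[0]-p[1]; print("flat",np.degrees(np.arctan2(w[1],w[0])).round(1),[(np.linalg.inv(M)@np.r_[k,1])[:2].round(4) for k in p])
```

```text
[ 0.5416 -0.074   0.306 ] [0.0986 0.0025 0.011  1.    ]
low [0.0982 0.0025 0.0309 1.    ]
flat -41.8 [array([ 0.1108, -0.013 ]), array([ 0.087, -0.013])]
flat -41.2 [array([0.1109, 0.0181]), array([0.0871, 0.0183])]
```

```bash
python3 -m creep '{"rot":[[0,0,0],[0,0,0],[0,0,0],[0,0,0]],"linear":[[-0.0004,0,0.006],[0,0,0.005],[0,0,0.004],[0,0,0]],"hand":[0,0,0,0]}' 60
python3 -m creep '{"rot":[[0,0,0],[0,0,0],[0,0,0],[0,0,0]],"linear":[[0,0,0.004],[0,0,0.004],[0,0,0.004],[0,0,0]],"hand":[0,0,0,0]}' 60
```

```text
clock: 12.05
tcp_pos: [0.4694, -0.0062, 0.2996]
tcp_rot: [3.141, -0.02, -0.729]
wrist_force: [0.3, 0.2, -2.2]
opening: 0.0205
grasp_force: 60.0
clock: 12.45
tcp_pos: [0.4699, -0.007, 0.2892]
tcp_rot: [3.141, -0.022, -0.729]
wrist_force: [-1.1, -3.1, -3.6]
opening: 0.021
grasp_force: 60.0
```

```bash
python3 -m creep '{"rot":[[0,0,0],[0,0,0],[0,0,0]],"linear":[[0,0,0.003],[0,0,0.002],[0,0,0]],"hand":[0,0,0]}' 60
python3 -m creep '{"rot":[[0,0,0],[0,0,0],[0,0,0]],"linear":[[0,0,0.002],[0,0,0.001],[0,0,0]],"hand":[0,0,0]}' 60
python3 - <<'E'
from h import *
d,s=look("w7"); delta([.4665,-.0085,.2828],-41.75)
im=cv2.resize(d["img"][:150,156:356],None,fx=4,fy=4,interpolation=cv2.INTER_CUBIC); cv2.imwrite("pics/w7.png",im[:,:,::-1])
E
```

```text
clock: 12.75
tcp_pos: [0.4695, -0.0073, 0.2828]
tcp_rot: [3.14, -0.021, -0.73]
wrist_force: [-3.5, -4.4, -2.4]
opening: 0.0208
grasp_force: 60.0
clock: 13.05
tcp_pos: [0.4696, -0.0073, 0.2814]
tcp_rot: [3.14, -0.021, -0.73]
wrist_force: [-7.3, -4.3, 5.5]
opening: 0.0211
grasp_force: 60.0
t 13.1 tcp [ 0.4696 -0.0073  0.2814] rpy [179.91  -1.22 -41.8 ] q [-0.17 -0.21  1.85 -0.01  1.48  2.13] F [-6.5 -3.6  5.8] open 0.0208 g 60.0
shift in tool [-0.0015  0.003  -0.0014]
turn [ 0.09 -1.22 -0.06]
```

```bash
python3 -m creep '{"rot":[[0,0,0],[0,0,0],[0,0,0],[0,0,0]],"linear":[[0,0,0],[0,0,0],[0,0,0],[0,0,0]],"hand":[0.03,0.05,0.06,0.06]}' 20
python3 -m creep '{"rot":[[0,0,0],[0,-1.2,0],[0,0,0],[0,0,0],[0,0,0]],"linear":[[0,0,-0.01],[0,0,-0.03],[0,0,-0.03],[0,0,-0.01],[0,0,0]],"hand":[0.06,0.087,0.087,0.087,0.087]}' 20
python3 - <<'E'
from h import *
d,s=look("w8"); delta([.5415,-.074,.33],174)
im=cv2.resize(d["img"][:190,126:386],None,fx=3,fy=3,interpolation=cv2.INTER_CUBIC); cv2.imwrite("pics/w8.png",im[:,:,::-1])
E
```

```text
clock: 13.5
tcp_pos: [0.4703, -0.0063, 0.2805]
tcp_rot: [-3.141, -0.021, -0.729]
wrist_force: [-1.4, 0.1, -0.1]
opening: 0.0448
grasp_force: 0.0
clock: 14.0
tcp_pos: [0.4704, -0.0061, 0.3626]
tcp_rot: [-3.139, -0.003, -0.729]
wrist_force: [0.6, -0.4, -0.8]
opening: 0.0827
grasp_force: 0.0
t 14.05 tcp [ 0.4697 -0.006   0.3608] rpy [-1.7996e+02 -6.0000e-02 -4.1770e+01] q [-0.18 -0.21  1.71  0.    1.65  2.12] F [-0.3  0.6 -0.6] open 0.0847 g 0.0
shift in tool [0.0988 0.0029 0.0309]
turn [-9.0000e-02  2.0000e-02  1.4423e+02]
```

View pics/w8.png

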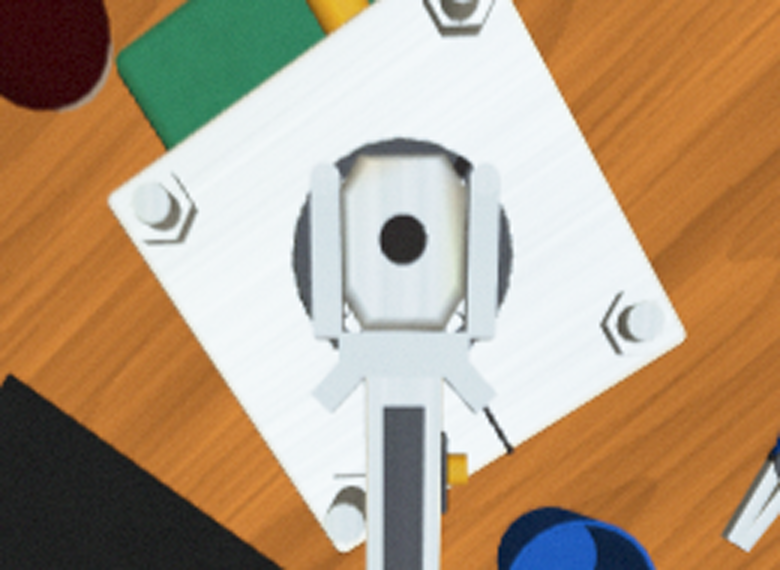

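The spanner is seated: jaw over the flats, handle on the block and beside the stud at (350,510). Now I'll move over the ring and turn to the start angle.

```bash
python3 -m creep '{"rot":[[0,0,0],[0,0,0],[0,0,0],[0,0,-8.5],[0,0,-8.5],[0,0,-8.5],[0,0,-8.5],[0,0,-8.5]],"linear":[[0.034,0.001,0],[0.034,0.001,0],[0.0305,0.001,0],[0,0,0],[0,0,0],[0,0,0],[0,0,0],[0,0,0]],"hand":[0.087,0.087,0.087,0.087,0.087,0.087,0.087,0.087]}'
python3 -m creep '{"rot":[[0,0,-8.5],[0,0,-8.5],[0,0,-8.5],[0,0,-8.5],[0,0,-8.5],[0,0,-8.5],[0,0,-8.5],[0,0,-8.5]],"linear":[[0,0,0],[0,0,0],[0,0,0],[0,0,0],[0,0,0],[0,0,0],[0,0,0],[0,0,0]],"hand":[0.087,0.087,0.087,0.087,0.087,0.087,0.087,0.087]}'
python3 -m creep '{"rot":[[0,0,-8.5],[0,0,-8.5],[0,0,-8.5],[0,0,-8.5],[0,0,-8.5],[0,0,-8.5],[0,0,-8.5],[0,0,-8.5]],"linear":[[0,0,0],[0,0,0],[0,0,0],[0,0,0],[0,0,0],[0,0,0],[0,0,0],[0,0,0]],"hand":[0.087,0.087,0.087,0.087,0.087,0.087,0.087,0.087]}'
python3 -m creep '{"rot":[[0,0,-8.5],[0,0,-8.5],[0,0,-8.5],[0,0,-8.5],[0,0,-4],[0,0,0],[0,0,0]],"linear":[[0,0,0],[0,0,0],[0,0,0],[0,0,0],[0,0,0],[0,0,0],[0,0,0]],"hand":[0.087,0.087,0.087,0.087,0.087,0.087,0.087]}'
python3 - <<'E'
from h import *
delta([.5413,-.074,.253],174)
E
```

```text
clock: 14.85
tcp_pos: [0.5402, -0.0736, 0.358]
tcp_rot: [-3.14, 0.003, 0.019]
wrist_force: [0.4, 0.1, 0.6]
opening: 0.087
grasp_force: 0.0
clock: 15.65
tcp_pos: [0.5401, -0.0736, 0.3581]
tcp_rot: [-3.138, 0.0, 1.206]
wrist_force: [0.6, -0.1, 0.1]
opening: 0.0868
grasp_force: 0.0
clock: 16.45
tcp_pos: [0.5401, -0.0736, 0.3581]
tcp_rot: [-3.14, -0.003, 2.392]
wrist_force: [-0.1, 0.3, 0.3]
opening: 0.087
grasp_force: 0.0
clock: 17.15
tcp_pos: [0.5404, -0.0737, 0.359]
tcp_rot: [3.141, -0.002, 3.047]
wrist_force: [-0.9, -0.8, -0.3]
opening: 0.0869
grasp_force: 0.0
t 17.15 tcp [ 0.5404 -0.0737  0.359 ] rpy [ 1.7997e+02 -1.3000e-01  1.7461e+02] q [-0.28 -0.02  1.54  0.    1.63 -1.76] F [-0.9 -0.8 -0.3] open 0.0869 g 0.0
shift in tool [-0.0012 -0.0003  0.106 ]
turn [ 0.03 -0.13  0.61]
```

```bash
python3 -m creep '{"rot":[[0,0,0],[0,0,0],[0,0,0],[0,0,0],[0,0,0],[0,0,0],[0,0,0]],"linear":[[-0.001,0,0.02],[0,0,0.025],[0,0,0.025],[0,0,0.02],[0,0,0.01],[0,0,0.003],[0,0,0]],"hand":[0.087,0.087,0.087,0.087,0.087,0.087,0.087]}' 40
python3 - <<'E'
from h import *
delta([.5413,-.074,.2535],174)
E
```

```text
clock: 17.85
tcp_pos: [0.542, -0.074, 0.2577]
tcp_rot: [3.142, -0.0, 3.049]
wrist_force: [0.1, 0.3, -0.1]
opening: 0.0868
grasp_force: 0.0
t 17.85 tcp [ 0.542  -0.074   0.2577] rpy [ 1.8000e+02 -1.0000e-02  1.7469e+02] q [-0.28  0.01  1.69  0.    1.44 -1.76] F [ 0.1  0.3 -0.1] open 0.0868 g 0.0
shift in tool [ 0.0006 -0.0001  0.0042]
turn [ 0.   -0.01  0.69]
```

Close on the ring.

```bash
python3 -m creep '{"rot":[[0,0,0],[0,0,0],[0,0,0],[0,0,0],[0,0,0],[0,0,0],[0,0,0]],"linear":[[0.0006,0,0.003],[0,0,0],[0,0,0],[0,0,0],[0,0,0],[0,0,0],[0,0,0]],"hand":[0.08,0.07,0.055,0.055,0.055,0.055,0.055]}' 40
python3 - <<'E'
from h import *
from workcell import state
delta([.5413,-.074,.2535],174); print(state()["ft_torque"])
E
```

```text
clock: 18.55
tcp_pos: [0.5417, -0.073, 0.2551]
tcp_rot: [3.14, 0.001, 3.05]
wrist_force: [1.0, 5.7, 1.5]
opening: 0.0634
grasp_force: 39.9
t 18.55 tcp [ 0.5417 -0.073   0.2551] rpy [1.7991e+02 6.0000e-02 1.7474e+02] q [-0.28  0.01  1.69  0.    1.44 -1.76] F [1.  5.7 1.5] open 0.0634 g 39.9
shift in tool [ 0.0003 -0.0011  0.0016]
turn [0.09 0.06 0.74]
[ 0.86312738 -0.25828893 -0.0929763 ]
```

```bash
python3 -m creep '{"rot":[[0,0,2],[0,0,4],[0,0,5],[0,0,5],[0,0,5],[0,0,5],[0,0,5]],"linear":[[0,0.0008,0],[0,0,0],[0,0,0],[0,0,0],[0,0,0],[0,0,0],[0,0,0]],"hand":[0.055,0.055,0.055,0.055,0.055,0.055,0.055]}' 40
python3 - <<'E'
from h import *
from workcell import state
delta([.5413,-.073,.2535],102); print(state()["ft_torque"])
E
```

```text
clock: 19.25
tcp_pos: [0.5419, -0.0724, 0.2551]
tcp_rot: [3.14, 0.001, 2.506]
wrist_force: [0.2, 4.2, 1.9]
opening: 0.063
grasp_force: 40.0
t 19.25 tcp [ 0.5419 -0.0724  0.2551] rpy [1.7990e+02 3.0000e-02 1.4358e+02] q [-0.28  0.01  1.69  0.    1.44 -1.21] F [0.2 4.2 1.9] open 0.063 g 40.0
shift in tool [ 0.0001 -0.0009  0.0016]
turn [ 0.1  -0.   41.58]
[ 0.73966669 -0.40849579  0.30383655]
```

```bash
python3 -m creep '{"rot":[[0,0,5],[0,0,5],[0,0,5],[0,0,5],[0,0,5],[0,0,5],[0,0,5],[0,0,4]],"linear":[[0,0,0],[0,0,0],[0,0,0],[0,0,0],[0,0,0],[0,0,0],[0,0,0],[0,0,0]],"hand":[0.055,0.055,0.055,0.055,0.055,0.055,0.055,0.055]}' 40
python3 -m creep '{"rot":[[0,0,0],[0,0,0],[0,0,0],[0,0,0]],"linear":[[0,0,0],[0,0,0],[0,0,0],[0,0,0]],"hand":[0.055,0.087,0.087,0.087]}' 40
python3 - <<'E'
from h import *
delta([.5416,-.073,.28],170)
E
```

```text
clock: 20.05
tcp_pos: [0.5425, -0.0721, 0.2551]
tcp_rot: [3.139, -0.001, 1.826]
wrist_force: [3.8, 4.0, 1.2]
opening: 0.0629
grasp_force: 40.1
clock: 20.45
tcp_pos: [0.5412, -0.0735, 0.2545]
tcp_rot: [-3.141, 0.001, 1.827]
wrist_force: [-0.1, -0.2, -0.9]
opening: 0.0801
grasp_force: 0.0
t 20.45 tcp [ 0.5412 -0.0735  0.2545] rpy [-1.7997e+02  3.0000e-02  1.0471e+02] q [-0.28  0.01  1.69 -0.    1.44 -0.54] F [-0.1 -0.2 -0.9] open 0.0801 g 0.0
shift in tool [ 0.0004  0.0005 -0.0255]
turn [-5.000e-02  1.000e-02 -6.529e+01]
```

```bash
python3 -m creep '{"rot":[[0,0,0],[0,0,-8.5],[0,0,-8.5],[0,0,-8.5],[0,0,-8.5],[0,0,-8.5],[0,0,-8.5],[0,0,-8.5]],"linear":[[0,0.0006,-0.014],[0,0,0],[0,0,0],[0,0,0],[0,0,0],[0,0,0],[0,0,0],[0,0,0]],"hand":[0.087,0.087,0.087,0.087,0.087,0.087,0.087,0.087]}' 60
python3 -m creep '{"rot":[[0,0,-8.5],[0,0,-2],[0,0,0],[0,0,0],[0,0,0]],"linear":[[0,0,0],[0,0,0],[0,0,0.009],[0,0,0.005],[0,0,0]],"hand":[0.087,0.087,0.087,0.087,0.08]}' 60
python3 -m creep '{"rot":[[0,0,0],[0,0,0],[0,0,0],[0,0,0],[0,0,0],[0,0,0]],"linear":[[0,0,0],[0,0,0],[0,0,0],[0,0,0],[0,0,0],[0,0,0]],"hand":[0.07,0.055,0.055,0.055,0.055,0.055]}' 60
python3 - <<'E'
from h import *
from workcell import state
delta([.5416,-.073,.254],102); print(state()["ft_torque"])
E
```

```text
clock: 21.25
tcp_pos: [0.5422, -0.0733, 0.2698]
tcp_rot: [-3.141, 0.001, 2.872]
wrist_force: [0.0, 0.8, 0.1]
opening: 0.087
grasp_force: 0.0
clock: 21.75
tcp_pos: [0.5413, -0.0729, 0.2533]
tcp_rot: [3.141, -0.002, 3.048]
wrist_force: [0.0, 0.2, -0.2]
opening: 0.0841
grasp_force: 0.0
clock: 22.35
tcp_pos: [0.5422, -0.0728, 0.2548]
tcp_rot: [3.142, 0.001, 3.05]
wrist_force: [-0.5, 2.3, 0.4]
opening: 0.0629
grasp_force: 59.7
t 22.35 tcp [ 0.5422 -0.0728  0.2548] rpy [1.8000e+02 3.0000e-02 1.7473e+02] q [-0.28  0.01  1.69  0.    1.44 -1.76] F [-0.5  2.3  0.4] open 0.0629 g 59.7
shift in tool [ 0.0005 -0.0002  0.0008]
turn [2.000e-02 2.000e-02 7.273e+01]
[-0.07462818 -0.11691859 -0.1323205 ]
```

```bash
python3 -m creep '{"rot":[[0,0,2],[0,0,4],[0,0,6],[0,0,7],[0,0,8],[0,0,8],[0,0,8],[0,0,5]],"linear":[[0,0,0],[0,0,0],[0,0,0],[0,0,0],[0,0,0],[0,0,0],[0,0,0],[0,0,0]],"hand":[0.055,0.055,0.055,0.055,0.055,0.055,0.055,0.055]}' 60
python3 -c 'from workcell import *;s=state();print(s["ft_torque"],s["tcp_rot"])'
python3 -m creep '{"rot":[[0,0,3],[0,0,2],[0,0,0]],"linear":[[0,0,0],[0,0,0],[0,0,0]],"hand":[0.055,0.055,0.055]}' 60
python3 -c 'from workcell import *;s=state();print(s["ft_torque"],s["tcp_rot"])'
```

```text
clock: 23.15
tcp_pos: [0.5424, -0.0726, 0.2553]
tcp_rot: [3.141, 0.001, 2.211]
wrist_force: [2.1, 0.0, 4.8]
opening: 0.0628
grasp_force: 60.0
[ 0.03734666 -0.48641557  1.8641886 ] [3.14058246e+00 9.26695626e-04 2.21079635e+00]
clock: 23.45
tcp_pos: [0.5426, -0.0727, 0.2555]
tcp_rot: [3.14, 0.001, 2.127]
wrist_force: [1.1, 2.1, 4.7]
opening: 0.0628
grasp_force: 60.0
[ 0.32486099 -0.2117026   1.48800667] [3.14013836e+00 1.13298740e-03 2.12689304e+00]
```

```bash
python3 -m creep '{"rot":[[0,0,2],[0,0,2],[0,0,0]],"linear":[[0,0,0],[0,0,0],[0,0,0]],"hand":[0.055,0.055,0.055]}' 60
python3 -c 'from workcell import *;s=state();print(s["ft_torque"],s["tcp_rot"])'
python3 -m creep '{"rot":[[0,0,2],[0,0,2],[0,0,0]],"linear":[[0,0,0],[0,0,0],[0,0,0]],"hand":[0.055,0.055,0.055]}' 60
python3 -c 'from workcell import *;s=state();print(s["ft_torque"],s["tcp_rot"])'
```

```text
clock: 23.75
tcp_pos: [0.5427, -0.0727, 0.2557]
tcp_rot: [3.14, 0.001, 2.057]
wrist_force: [1.4, 2.2, 4.8]
opening: 0.0631
grasp_force: 60.0
[ 0.3004017  -0.23008833  1.61137282] [3.13982174e+00 1.11636722e-03 2.05705534e+00]
clock: 24.05
tcp_pos: [0.5427, -0.0728, 0.2558]
tcp_rot: [3.14, 0.001, 1.987]
wrist_force: [0.2, 2.4, 6.0]
opening: 0.0629
grasp_force: 60.0
[ 0.29467688 -0.15657158  1.71905075] [3.13961715e+00 1.20275004e-03 1.98737681e+00]
```

The torque levels off at about 1.6–1.7 N m against the 0.3 N m drag, after about 130°, so the ring appears home and the pads are slipping. I'll release, go back over the handle and check the ring marks.

```bash
python3 -m creep '{"rot":[[0,0,-1],[0,0,0],[0,0,0],[0,0,0],[0,0,0],[0,0,0],[0,0,0]],"linear":[[0,0,0],[0,0,0],[0,0,0],[0,0,-0.02],[0,0,-0.03],[0,0,-0.03],[0,0,-0.025]],"hand":[0.055,0.087,0.087,0.087,0.087,0.087,0.087]}' 60
python3 -m creep '{"rot":[[0,0,8.5],[0,0,8.5],[0,0,8.5],[0,0,8.5],[0,0,8.5],[0,0,8.5],[0,0,8.5],[0,0,8.5]],"linear":[[0,0,0],[0,0,0],[0,0,0],[0,0,0],[0,0,0],[0,0,0],[0,0,0],[0,0,0]],"hand":[0.087,0.087,0.087,0.087,0.087,0.087,0.087,0.087]}' 20
python3 -m creep '{"rot":[[0,0,8.5],[0,0,8.5],[0,0,8.5],[0,0,8.5],[0,0,8.5],[0,0,8.5],[0,0,8.5],[0,0,8.5]],"linear":[[0,0,0],[0,0,0],[0,0,0],[0,0,0],[0,0,0],[0,0,0],[0,0,0],[0,0,0]],"hand":[0.087,0.087,0.087,0.087,0.087,0.087,0.087,0.087]}'
python3 -m creep '{"rot":[[0,0,8.5],[0,0,8.5],[0,0,0],[0,0,0],[0,0,0],[0,0,0],[0,0,0]],"linear":[[0,0,0],[0,0,0],[0,0,0],[-0.034,0,0],[-0.034,0,0],[-0.03,0,0],[0,0,0]],"hand":[0.087,0.087,0.087,0.087,0.087,0.087,0.087]}'
python3 - <<'E'
from h import *
d,s=look("w9"); delta([.4697,-.006,.3608],-41.8)
im=cv2.resize(d["img"][30:130,200:320],None,fx=6,fy=6,interpolation=cv2.INTER_CUBIC); cv2.imwrite("pics/w9.png",im[:,:,::-1])
E
```

```text
clock: 24.75
tcp_pos: [0.5418, -0.0733, 0.3606]
tcp_rot: [-3.141, 0.0, 2.001]
wrist_force: [0.8, -0.0, 1.1]
opening: 0.0868
grasp_force: 0.0
clock: 25.55
tcp_pos: [0.5416, -0.0733, 0.3587]
tcp_rot: [-3.14, 0.001, 0.808]
wrist_force: [-0.1, 0.4, 0.9]
opening: 0.0871
grasp_force: 0.0
clock: 26.35
tcp_pos: [0.5416, -0.0733, 0.3587]
tcp_rot: [3.141, 0.002, -0.378]
wrist_force: [0.1, 0.5, 0.6]
opening: 0.0869
grasp_force: 0.0
clock: 27.05
tcp_pos: [0.4632, -0.0107, 0.3598]
tcp_rot: [-3.141, 0.0, -0.662]
wrist_force: [0.3, -0.2, 0.5]
opening: 0.0872
grasp_force: 0.0
t 27.1 tcp [ 0.4644 -0.0117  0.3598] rpy [-1.7998e+02 -6.0000e-02 -3.8010e+01] q [-0.2  -0.23  1.72 -0.    1.65  2.04] F [ 0.6  0.2 -0.1] open 0.0869 g 0.0
shift in tool [ 0.0007 -0.0077 -0.001 ]
turn [-0.02 -0.05  3.79]
```

View pics/w9.png

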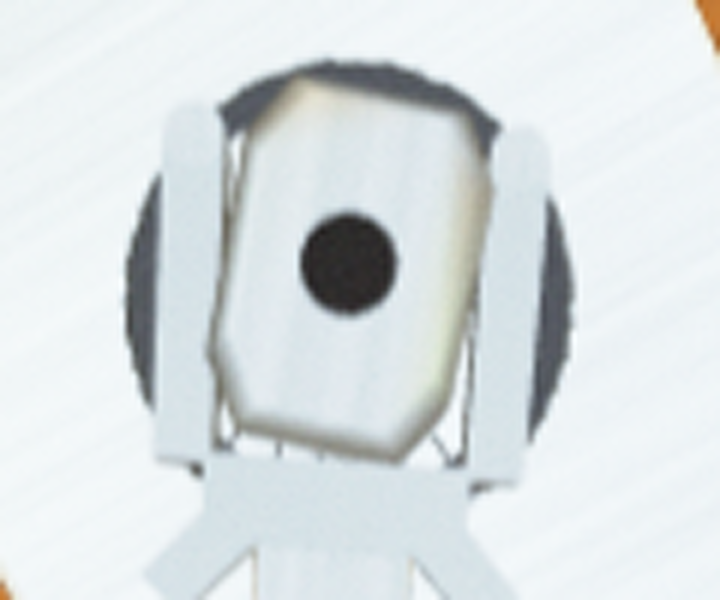

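The barrel dot is centred and the barrel sits about 6° clockwise in the jaw, well under a graduation. I've used up my picture allowance (one over, in fact), so from here I'll work from numbers: a brightness profile around the ring to find its marks.

Run:
```python
from h import *
def prof(n,off=(0,0)):
    d=dict(np.load(n+".npz")); g=cv2.cvtColor(d["img"],cv2.COLOR_RGB2GRAY).astype(np.float32)
    out=[]
    for th in range(0,360,3):
        a=np.radians(th); v=[]
        for r in (.0275,.0285,.0295,.0305):
            p=proj(d,[.5413+r*np.cos(a),-.0737+r*np.sin(a),.2745]); 
            v.append(cv2.getRectSubPix(g,(1,1),(float(p[0]),float(p[1])))[0,0])
        out.append(np.median(v))
    return np.array(out)
ths=np.arange(0,360,3)
for n in ("w3","w8","w9"):
    o=prof(n); print(n,[f"{t}:{int(x)}" for t,x in zip(ths,o) if x<110])
```

```text
w3 ['0:88', '3:89', '6:89', '9:73', '12:50', '15:52', '18:80', '21:89', '24:92', '27:92', '30:91', '33:92', '36:89', '39:92', '42:89', '45:89', '48:91', '51:90', '54:93', '57:92', '60:92', '63:92', '66:92', '69:91', '72:92', '75:89', '78:91', '81:90', '84:89', '87:89', '90:91', '93:92', '96:92', '99:85', '102:64', '105:59', '108:70', '111:89', '114:98', '117:94', '120:92', '123:89', '126:92', '129:93', '132:94', '135:90', '138:89', '141:91', '144:92', '147:98', '150:94', '153:92', '156:98', '159:92', '162:90', '165:100', '168:101', '171:90', '174:93', '177:93', '180:94', '183:96', '186:95', '189:91', '192:67', '195:61', '198:74', '201:95', '204:92', '207:94', '210:91', '213:94', '216:94', '219:95', '222:94', '225:91', '228:89', '231:92', '234:93', '237:95', '240:92', '243:92', '246:91', '249:93', '252:91', '255:92', '258:91', '261:90', '264:88', '267:90', '270:92', '273:91', '276:90', '279:77', '282:54', '285:54', '288:78', '291:88', '294:90', '297:88', '300:90', '303:89', '306:89', '309:89', '312:90', '315:90', '318:90', '321:89', '324:88', '327:89', '330:89', '333:89', '336:91', '339:89', '342:88', '345:91', '348:91', '351:90', '354:89', '357:88']
w8 ['30:101', '33:94', '36:95', '39:91', '42:91', '45:88', '48:88', '51:91', '54:90', '57:90', '60:92', '63:94', '66:96', '69:103', '219:108', '222:95', '225:96', '228:98', '231:100', '234:104', '279:79', '282:46', '285:50', '288:93', '300:106', '303:102', '306:101', '309:101', '312:96', '315:93', '318:94', '321:93', '324:95', '327:98', '330:100', '336:106', '348:106', '351:93', '354:90']
w9 ['33:106', '36:96', '39:95', '42:92', '45:92', '48:94', '51:90', '54:92', '57:91', '60:95', '63:105', '213:96', '216:93', '219:93', '222:91', '225:90', '228:91', '231:93', '234:91', '237:91', '240:93', '243:98', '282:101', '303:104', '306:100', '309:96', '312:99', '315:101', '318:103', '321:109', '345:97', '348:91', '351:93', '354:92']
```

```bash
python3 -m creep '{"rot":[[0,0,0],[0,0,0],[0,0,0]],"linear":[[0.02,-0.05,0],[0,0,0],[0,0,0]],"hand":[0.087,0.087,0.087]}'
python3 - <<'E'
from h import *
look("w10")
def prof(n):
    d=dict(np.load(n+".npz")); g=cv2.cvtColor(d["img"],cv2.COLOR_RGB2GRAY).astype(np.float32)
    return [np.median([cv2.getRectSubPix(g,(1,1),tuple(map(float,proj(d,[.5413+r*np.cos(a),-.0737+r*np.sin(a),.2745]))))[0,0] for r in (.0275,.0285,.0295,.0305)]) for a in np.radians(range(0,360,2))]
print([f"{2*i}:{int(x)}" for i,x in enumerate(prof("w10")) if x<115])
# barrel flats in w9: edge points from the viewed crop
d=dict(np.load("w9.npz")); c=lambda u,v:(u/6+200-.42,v/6+30-.42)
for l in ([(245,165),(213,350)],[(490,190),(452,385)]):
    for z in (.306,.3):
        p=[ray(d,c(*q),z) for q in l]; w=p[0]-p[1]; print(z,np.degrees(np.arctan2(w[1],w[0])).round(1))
for l in ([(165,115),(157,450)],[(550,160),(522,480)],[(223,140),(210,440)],[(494,160),(468,465)]):
    p=[ray(d,c(*q),.292) for q in l]; w=p[0]-p[1]; print("spanner",np.degrees(np.arctan2(w[1],w[0])).round(1))
E
```

```text
clock: 27.4
tcp_pos: [0.509, 0.0124, 0.3581]
tcp_rot: [3.14, 0.002, -0.666]
wrist_force: [-0.0, -0.2, 0.8]
opening: 0.087
grasp_force: 0.0
['14:106', '16:94', '18:89', '20:89', '22:89', '24:87', '26:88', '28:87', '30:86', '32:87', '34:87', '36:86', '38:86', '40:89', '42:90', '44:88', '46:87', '48:88', '50:88', '52:89', '54:90', '56:90', '58:91', '60:89', '62:89', '64:90', '66:89', '68:90', '70:89', '72:91', '74:91', '76:93', '78:92', '80:93', '82:101', '180:114', '182:99', '184:94', '186:105', '286:114', '288:100', '290:94', '292:92', '294:91', '296:90', '298:90', '300:90', '302:93', '304:89', '306:90', '308:90', '310:90', '312:91', '314:90', '316:88', '318:89', '320:91', '322:89', '324:92', '326:90', '328:91', '330:90', '332:92', '334:89', '336:89', '338:87', '340:88', '342:89', '344:87', '346:87', '348:89', '350:90', '352:91']
0.306 -49.4
0.3 -49.4
0.306 -48.7
0.3 -48.7
spanner -41.0
spanner -41.7
spanner -41.7
spanner -42.0
```

The ring marks do not show where a fully-home ring would put them, so it may have stalled or slipped early. I'll swing to the other side to see the rest of the ring, which I need anyway for another stroke.

```bash
python3 -m creep '{"rot":[[0,0,0],[0,0,0],[0,0,0],[0,0,0],[0,0,-8.5],[0,0,-8.5],[0,0,-8.5],[0,0,-8.5]],"linear":[[0.041,-0.005,0],[0.041,-0.005,0],[0.041,-0.005,0],[0.041,-0.005,0],[0,0,0],[0,0,0],[0,0,0],[0,0,0]],"hand":[0.087,0.087,0.087,0.087,0.087,0.087,0.087,0.087]}'
python3 -m creep '{"rot":[[0,0,-8.5],[0,0,-8.5],[0,0,-8.5],[0,0,-8.5],[0,0,-8.5],[0,0,-8.5],[0,0,-8.5],[0,0,-8.5]],"linear":[[0,0,0],[0,0,0],[0,0,0],[0,0,0],[0,0,0],[0,0,0],[0,0,0],[0,0,0]],"hand":[0.087,0.087,0.087,0.087,0.087,0.087,0.087,0.087]}'
python3 -m creep '{"rot":[[0,0,-8.5],[0,0,-8.5],[0,0,-8.5],[0,0,-8.5],[0,0,-8.5],[0,0,-8.5],[0,0,-8.5],[0,0,-8.5]],"linear":[[0,0,0],[0,0,0],[0,0,0],[0,0,0],[0,0,0],[0,0,0],[0,0,0],[0,0,0]],"hand":[0.087,0.087,0.087,0.087,0.087,0.087,0.087,0.087]}'
python3 -m creep '{"rot":[[0,0,-8.5],[0,0,-8.5],[0,0,-8.5],[0,0,-8.5],[0,0,0],[0,0,0]],"linear":[[0,0,0],[0,0,0],[0,0,0],[0,0,0],[0,0,0],[0,0,0]],"hand":[0.087,0.087,0.087,0.087,0.087,0.087]}'
cat > pr.py <<'E'
from h import *
def prof(n,z=.2745,rs=(.0275,.0285,.0295,.0305)):
    d=dict(np.load(n+".npz")); g=cv2.cvtColor(d["img"],cv2.COLOR_RGB2GRAY).astype(np.float32)
    o=[np.median([cv2.getRectSubPix(g,(1,1),tuple(map(float,proj(d,[.5413+r*np.cos(a),-.0737+r*np.sin(a),z]))))[0,0] for r in rs]) for a in np.radians(range(0,360,2))]
    print(n," ".join(f"{2*i}:{int(x)}" for i,x in enumerate(o) if x<115))
E
python3 - <<'E'
from pr import *
look("w11"); delta([.5413,-.074,.358],174); prof("w11")
E
```

```text
clock: 28.25
tcp_pos: [0.6492, -0.0746, 0.3602]
tcp_rot: [3.141, -0.001, -0.069]
wrist_force: [-0.3, -0.7, 0.2]
opening: 0.0869
grasp_force: 0.0
clock: 29.05
tcp_pos: [0.6491, -0.0744, 0.3606]
tcp_rot: [3.14, 0.0, 1.118]
wrist_force: [0.0, -0.2, -0.8]
opening: 0.0867
grasp_force: 0.0
clock: 29.85
tcp_pos: [0.6491, -0.0744, 0.3606]
tcp_rot: [3.141, 0.001, 2.305]
wrist_force: [-0.3, -0.4, 0.9]
opening: 0.0869
grasp_force: 0.0
clock: 30.45
tcp_pos: [0.6493, -0.074, 0.3602]
tcp_rot: [-3.141, 0.001, 2.888]
wrist_force: [-0.5, 0.3, 1.0]
opening: 0.0868
grasp_force: 0.0
t 30.5 tcp [ 0.6493 -0.0738  0.3601] rpy [-1.8000e+02  4.0000e-02  1.6549e+02] q [-0.23  0.24  1.25 -0.    1.65 -1.55] F [-0.3 -0.4  0.1] open 0.0873 g 0.0
shift in tool [ 0.1045 -0.0272  0.002 ]
turn [-0.01  0.04 -8.51]
w11 0:79 2:88 16:114 18:93 20:90 22:89 24:88 26:88 28:87 30:87 32:85 34:86 36:87 38:88 40:89 42:90 44:89 46:88 48:88 50:89 52:91 54:90 56:90 58:91 60:88 62:89 64:90 66:90 68:89 70:89 72:92 74:90 76:92 78:92 80:100 176:113 178:105 180:104 182:108 270:91 272:74 274:55 276:55 278:72 280:91 282:93 284:91 286:90 288:91 290:90 292:88 294:91 296:91 298:88 300:89 302:89 304:89 306:90 308:87 310:90 312:91 314:91 316:89 318:90 320:90 322:87 324:90 326:91 328:89 330:89 332:89 334:89 336:89 338:87 340:88 342:88 344:89 346:88 348:88 350:89 352:91 354:90 356:90 358:89
```

The marks now sit at 275°, having moved about 99°. The ring has therefore turned only about 92° relative to the barrel, and the pads slipped. One more stroke from the start angle, reading the torque as I go.

```bash
python3 -m creep '{"rot":[[0,0,-8.5],[0,0,-0.5],[0,0,0],[0,0,0],[0,0,0],[0,0,0],[0,0,0],[0,0,0]],"linear":[[0,0,0],[0,0,0],[0.036,-0.0036,0],[0.036,-0.0036,0],[0.035,-0.0036,0],[0,0,0.03],[0,0,0.03],[0,0,0.03]],"hand":[0.087,0.087,0.087,0.087,0.087,0.087,0.087,0.087]}'
python3 -m creep '{"rot":[[0,0,0],[0,0,0],[0,0,0]],"linear":[[0,0,0.01],[0,0,0.005],[0,0,0]],"hand":[0.087,0.087,0.087]}'
python3 - <<'E'
from h import *
delta([.5416,-.0733,.2535],174)
E
```

```text
clock: 31.3
tcp_pos: [0.5419, -0.0743, 0.2694]
tcp_rot: [-3.141, 0.002, 3.044]
wrist_force: [-0.0, 0.2, -0.3]
opening: 0.0866
grasp_force: 0.0
clock: 31.6
tcp_pos: [0.5423, -0.0742, 0.255]
tcp_rot: [-3.142, 0.0, 3.048]
wrist_force: [0.3, 0.3, 0.6]
opening: 0.0868
grasp_force: 0.0
t 31.6 tcp [ 0.5423 -0.0742  0.255 ] rpy [-1.8000e+02  2.0000e-02  1.7464e+02] q [-0.28  0.01  1.69  0.    1.44 -1.76] F [0.3 0.3 0.6] open 0.0868 g 0.0
shift in tool [0.0007 0.0008 0.0015]
turn [-0.    0.02  0.64]
```

```bash
T='from workcell import *;s=state();print("TQ",s["ft_torque"].round(2),s["tcp_rot"][2].round(3),s["opening"].round(4))'
python3 -m creep '{"rot":[[0,0,0],[0,0,0],[0,0,0],[0,0,0],[0,0,0],[0,0,0]],"linear":[[0.0007,0.0008,0.0008],[0,0,0],[0,0,0],[0,0,0],[0,0,0],[0,0,0]],"hand":[0.07,0.055,0.055,0.055,0.055,0.055]}' 60
python3 -c "$T"
python3 -m creep '{"rot":[[0,0,3],[0,0,3],[0,0,3],[0,0,0]],"linear":[[0,0,0],[0,0,0],[0,0,0],[0,0,0]],"hand":[0.055,0.055,0.055,0.055]}' 60 | grep force
python3 -c "$T"
python3 -m creep '{"rot":[[0,0,3],[0,0,3],[0,0,3],[0,0,0]],"linear":[[0,0,0],[0,0,0],[0,0,0],[0,0,0]],"hand":[0.055,0.055,0.055,0.055]}' 60 | grep force
python3 -c "$T"
```

```text
clock: 32.2
tcp_pos: [0.5418, -0.0728, 0.2545]
tcp_rot: [3.141, 0.001, 3.05]
wrist_force: [1.3, 6.3, 5.0]
opening: 0.0634
grasp_force: 59.8
wrist_force: [-1.6, 3.7, 5.3]
grasp_force: 60.0
wrist_force: [0.7, 3.1, 5.7]
grasp_force: 60.0Traceback (most recent call last):
  File "<string>", line 1, in <module>
    from workcell import *;s=state();print("TQ",s["ft_torque"].round(2),s["tcp_rot"][2].round(3),s["opening"].round(4))
                                                                                                 ^^^^^^^^^^^^^^^^^^
AttributeError: 'float' object has no attribute 'round'
Traceback (most recent call last):
AttributeError: 'float' object has no attribute 'round'
Traceback (most recent call last):
AttributeError: 'float' object has no attribute 'round'
```

```bash
T='from workcell import *;s=state();print("TQ",s["ft_torque"].round(2),s["tcp_rot"][2].round(3),s["opening"])'
python3 -c "$T"
python3 -m creep '{"rot":[[0,0,3],[0,0,3],[0,0,0]],"linear":[[0,0,0],[0,0,0],[0,0,0]],"hand":[0.055,0.055,0.055]}' 60 | grep force
python3 -c "$T"
```

```text
TQ [ 0.62 -0.17  1.59] 2.738 0.06300668660643917
wrist_force: [-1.0, 4.7, 6.4]
grasp_force: 60.0
TQ [ 0.71 -0.03  1.43] 2.633 0.06307769393967533
```

Torque is 1.5 N m after only 18°. I'll regrip here, nearly square to the handle, and see whether the ring turns freely.

```bash
T='from workcell import *;s=state();print("TQ",s["ft_torque"].round(2),s["tcp_rot"].round(3),s["tcp_pos"].round(4),s["opening"])'
python3 -m creep '{"rot":[[0,0,0],[0,0,0],[0,0,0],[0,0,0]],"linear":[[0,0,0],[0,0,0],[0,0,0],[0,0,0]],"hand":[0.07,0.078,0.078,0.078]}' 60 | grep force
python3 -c "$T"
python3 -m creep '{"rot":[[0,0,0],[0,0,0],[0,0,0],[0,0,0]],"linear":[[0,0,-0.003],[0,0,0],[0,0,0],[0,0,0]],"hand":[0.078,0.055,0.055,0.055]}' 40 | grep force
python3 -c "$T"
python3 -m creep '{"rot":[[0,0,3],[0,0,3],[0,0,3],[0,0,0]],"linear":[[0,0,0],[0,0,0],[0,0,0],[0,0,0]],"hand":[0.055,0.055,0.055,0.055]}' 40 | grep force
python3 -c "$T"
```

```text
wrist_force: [0.0, -0.1, 0.5]
grasp_force: 0.0
TQ [ 0.02 -0.12 -0.01] [-3.141e+00 -1.000e-03  2.630e+00] [ 0.5411 -0.0736  0.2532] 0.07699638688482084
wrist_force: [1.6, 2.1, -0.1]
grasp_force: 40.0
TQ [ 0.26 -0.26 -0.05] [3.139 0.    2.631] [ 0.5419 -0.0725  0.2568] 0.0632321994021452
wrist_force: [-0.2, 5.0, 1.9]
grasp_force: 40.0
TQ [ 0.82 -0.16  1.14] [ 3.14  -0.     2.476] [ 0.5416 -0.0721  0.257 ] 0.06325263237268568
```

```bash
python3 -m creep '{"rot":[[0,0,0],[0,0,0],[0,0,0],[0,0,0],[0,0,0],[0,0,0],[0,0,0]],"linear":[[0,0,0],[0,0,0],[0,0,0],[0,0,-0.02],[0,0,-0.03],[0,0,-0.03],[0,0,-0.023]],"hand":[0.07,0.087,0.087,0.087,0.087,0.087,0.087]}' 40 | tail -1
python3 -m creep '{"rot":[[0,0,0],[0,0,0],[0,0,0],[0,0,-7.9],[0,0,-7.9],[0,0,-7.9],[0,0,0],[0,0,0]],"linear":[[-0.0285,0.022,0],[-0.0285,0.022,0],[-0.0285,0.022,0],[0,0,0],[0,0,0],[0,0,0],[0,0,0],[0,0,0]],"hand":[0.087,0.087,0.087,0.087,0.087,0.087,0.087,0.087]}' 40 | tail -1
python3 - <<'E'
from pr import *
d,s=look("w12"); delta([.6493,-.0738,.36],165.5); prof("w12")
# image difference with w11, in the spanner/barrel area (nearly same pose)
# barrel dot and flats direction: bright barrel-top contour
for n in ("w3","w8","w11","w12"):
    d=dict(np.load(n+".npz")); g=cv2.cvtColor(d["img"],cv2.COLOR_RGB2GRAY).astype(np.float32)
    # shoulder graduations: r 23.5-25 at z .280
    o=[np.mean([cv2.getRectSubPix(g,(1,1),tuple(map(float,proj(d,[.5413+r*np.cos(a),-.0737+r*np.sin(a),.280]))))[0,0] for r in (.0222,.023,.0238)]) for a in np.radians(range(0,360,2))]
    print(n,"grad"," ".join(f"{2*i}:{int(o[i])}" for i in range(180) if o[i]<o[i-1] and o[i]<=o[(i+1)%180] and o[i]<225))
E
```

```text
grasp_force: 0.0
grasp_force: 0.0
t 36.05 tcp [ 0.6493 -0.0747  0.3596] rpy [-1.7999e+02 -1.0000e-02  1.6521e+02] q [-0.24  0.24  1.25 -0.    1.65 -1.55] F [-0.6 -0.9  0.2] open 0.0868 g 0.0
shift in tool [ 0.0002  0.0009 -0.0004]
turn [-0.01 -0.01 -0.29]
w12 0:79 2:78 16:106 18:93 20:91 22:88 24:88 26:88 28:87 30:87 32:87 34:86 36:88 38:89 40:89 42:88 44:88 46:88 48:89 50:90 52:90 54:89 56:91 58:90 60:89 62:91 64:91 66:89 68:87 70:89 72:92 74:92 76:94 78:92 80:103 178:112 180:107 182:111 270:88 272:70 274:56 276:54 278:71 280:89 282:91 284:90 286:92 288:91 290:89 292:89 294:89 296:89 298:90 300:89 302:88 304:90 306:88 308:88 310:88 312:88 314:89 316:89 318:88 320:88 322:89 324:89 326:90 328:91 330:90 332:90 334:89 336:89 338:86 340:87 342:89 344:89 346:89 348:89 350:88 352:89 354:89 356:90 358:90
w3 grad 2:205 18:193 32:209 48:202 64:199 78:211 94:169 102:179 106:174 126:203 140:191 152:202 180:174 184:163 200:211 214:208 230:203 244:219 258:216 274:182 288:152 302:182 318:182 334:196 348:152
w8 grad 2:158 22:221 28:222 34:221 42:222 48:222 56:222 66:223 70:223 76:222 94:165 110:171 134:222 140:223 150:220 168:151 184:179 192:179 204:222 212:223 218:223 226:222 232:222 236:222 242:222 248:222 268:150 322:219 330:217
w11 grad 8:222 16:222 20:222 28:221 42:211 46:209 50:209 74:222 82:222 86:223 90:222 102:159 106:155 128:195 196:188 200:200 214:218 222:220 226:219 250:184 284:158 296:175 310:157 326:162 340:134 356:167
w12 grad 20:222 28:222 40:216 44:214 48:211 58:217 66:221 78:221 88:223 102:153 108:156 130:197 196:191 222:219 226:219 250:181 282:160 294:171 310:171 326:162 340:122 356:185
```

The marks did not move at all under a further 1.5 N m, in any finger position, so the ring is against its hard stop. The barrel has shifted only about 7°. Now back to the handle with the half-turned grasp to take the spanner off.

```bash
python3 -m creep '{"rot":[[0,0,6.8],[0,0,6.8],[0,0,6.8],[0,0,6.8],[0,0,0],[0,0,0],[0,0,0],[0,0,0]],"linear":[[0,0,0],[0,0,0],[0,0,0],[0,0,0],[0.036,-0.0138,0],[0.036,-0.0138,0],[0.036,-0.0138,0],[0.036,-0.0138,0]],"hand":[0.087,0.087,0.087,0.087,0.087,0.06,0.06,0.06]}' 60 | tail -1
python3 -m creep '{"rot":[[0,0,0],[0,0,0],[0,0,0]],"linear":[[0.035,-0.0138,0],[0,0,0],[0,0,0]],"hand":[0.06,0.06,0.06]}' 60 | tail -1
python3 - <<'E'
from h import *
d,s=look("w13"); delta([.4696,-.0073,.2825],138.2)
g=cv2.cvtColor(d["img"],cv2.COLOR_RGB2HSV); m=((g[:,:,1]<60)&(g[:,:,2]>110)).astype(np.uint8); m[200:]=0
cs,_=cv2.findContours(m,cv2.RETR_EXTERNAL,cv2.CHAIN_APPROX_NONE)
Ti=np.linalg.inv(d["T"]@np.linalg.inv(d["tool_from_camera"]))
for q in cs:
    if cv2.contourArea(q)>150:
        w=np.array([(Ti@np.r_[ray(d,p[0],.288),1])[:2] for p in q]).astype(np.float32); print(cv2.boundingRect(q),cv2.minAreaRect(w))
E
```

```text
grasp_force: 0.0
grasp_force: 0.0
t 37.2 tcp [ 0.4704 -0.0068  0.3603] rpy [1.7995e+02 1.0000e-01 1.3815e+02] q [-0.18 -0.21  1.71 -0.    1.65 -1.02] F [ 0.3  1.3 -0.3] open 0.0602 g 0.0
shift in tool [ 0.0004 -0.0009  0.0778]
turn [ 0.05  0.1  -0.05]
(122, 137, 23, 33) ((0.04224725067615509, -0.10758836567401886), (0.027944128960371017, 0.011771902441978455), 31.753711700439453)
(241, 115, 44, 85) ((0.03763604164123535, 0.0034136157482862473), (0.0374881736934185, 0.07220275700092316), 89.9220962524414)
(370, 81, 75, 57) ((0.0797896683216095, 0.12067001312971115), (0.017588762566447258, 0.06880588829517365), 30.130170822143555)
(447, 65, 35, 40) ((0.09719887375831604, 0.1657678782939911), (0.0032671699300408363, 0.042457111179828644), 42.45548629760742)
```

```bash
python3 -m creep '{"rot":[[0,0,0],[0,0,0],[0,0,0],[0,0,0],[0,0,0],[0,0,0]],"linear":[[0,0,0.02],[0,0,0.025],[0,0,0.02],[0,0,0.01],[0,0,0.003],[0,0,0]],"hand":[0.06,0.06,0.06,0.06,0.06,0.06]}' 60 
python3 -m creep '{"rot":[[0,0,0],[0,0,0],[0,0,0],[0,0,0],[0,0,0],[0,0,0],[0,0,0]],"linear":[[0,0,0],[0,0,0],[0,0,0],[0,0,0],[0,0,0],[0,0,0],[0,0,0]],"hand":[0.04,0.02,0.01,0,0,0,0]}' 60
```

```text
clock: 37.8
tcp_pos: [0.4704, -0.0069, 0.2818]
tcp_rot: [-3.141, -0.0, 2.412]
wrist_force: [-0.1, -0.6, 0.3]
opening: 0.06
grasp_force: 0.0
clock: 38.5
tcp_pos: [0.4693, -0.0072, 0.2818]
tcp_rot: [-3.14, -0.0, 2.412]
wrist_force: [-3.6, -2.6, 2.2]
opening: 0.0209
grasp_force: 60.0
```

```bash
python3 -m creep '{"rot":[[0,0,0],[0,0,0],[0,0,0],[0,0,0],[0,0,0],[0,0,0],[0,0,0],[0,0,0]],"linear":[[0,-0.001,0],[0,0,-0.003],[0,0,-0.005],[0,0,-0.006],[0,0,-0.008],[0,0,-0.01],[0,0,-0.015],[0,0,-0.02]],"hand":[0,0,0,0,0,0,0,0]}' 60
python3 - <<'E'
from h import *
delta([.5045,.1353,.35],199.3)
E
```

```text
clock: 39.3
tcp_pos: [0.4686, -0.007, 0.3499]
tcp_rot: [-3.141, -0.002, 2.413]
wrist_force: [0.6, 0.0, -2.3]
opening: 0.021
grasp_force: 60.0
t 39.3 tcp [ 0.4686 -0.007   0.3499] rpy [-1.7998e+02 -9.0000e-02  1.3824e+02] q [-0.18 -0.21  1.73  0.    1.63 -1.03] F [ 0.6  0.  -2.3] open 0.021 g 60.0
shift in tool [ 0.068  0.13  -0.   ]
turn [ 3.000e-02 -9.000e-02 -6.106e+01]
```

```bash
python3 -m creep '{"rot":[[0,0,0],[0,0,0],[0,0,0],[0,0,0],[0,0,0],[0,0,-4],[0,0,-8],[0,0,-8]],"linear":[[0.008,0.015,0],[0.017,0.0325,0],[0.017,0.0325,0],[0.017,0.0325,0],[0.009,0.0175,0],[0,0,0],[0,0,0],[0,0,0]],"hand":[0,0,0,0,0,0,0,0]}' 60 | head -3
python3 -m creep '{"rot":[[0,0,-8],[0,0,-8],[0,0,-8],[0,0,-8],[0,0,-6],[0,0,-3],[0,0,0],[0,0,0]],"linear":[[0,0,0],[0,0,0],[0,0,0],[0,0,0],[0,0,0.02],[0,0,0.03],[0,0,0.04],[0,0,0.04]],"hand":[0,0,0,0,0,0,0,0]}' 60 | head -3
python3 -m creep '{"rot":[[0,0,0],[0,0,0],[0,0,0],[0,0,0],[0,0,0],[0,0,0]],"linear":[[0,0,0.04],[0,0,0.04],[0,0,0.04],[0,0,0.03],[0,0,0.02],[0,0,0]],"hand":[0,0,0,0,0,0]}' 60
python3 - <<'E'
from h import *
delta([.5045,.1353,.0065],199.3)
E
```

```text
clock: 40.1
tcp_pos: [0.505, 0.1356, 0.3507]
tcp_rot: [3.141, 0.001, 2.768]
clock: 40.9
tcp_pos: [0.5059, 0.1353, 0.2201]
tcp_rot: [-3.141, 0.003, -2.806]
clock: 41.5
tcp_pos: [0.5032, 0.1349, 0.047]
tcp_rot: [3.14, -0.005, -2.806]
wrist_force: [-0.7, -0.6, -3.4]
opening: 0.0206
grasp_force: 60.0
t 41.5 tcp [0.5032 0.1349 0.047 ] rpy [ 179.92   -0.31 -160.77] q [ 0.11  0.18  1.93  0.    1.04 -1.8 ] F [-0.7 -0.6 -3.4] open 0.0206 g 60.0
shift in tool [-0.0016 -0.0001  0.0405]
turn [ 0.09 -0.31 -0.07]
```

```bash
python3 -m creep '{"rot":[[0,0,0],[0,0,0],[0,0,0],[0,0,0],[0,0,0],[0,0,0],[0,0,0]],"linear":[[0,0,0.015],[0,0,0.01],[0,0,0.006],[0,0,0.004],[0,0,0.003],[0,0,0.002],[0,0,0]],"hand":[0,0,0,0,0,0,0]}' 60
```

```text
clock: 42.2
tcp_pos: [0.5053, 0.1349, 0.0088]
tcp_rot: [-3.142, 0.0, -2.806]
wrist_force: [-1.8, -0.9, 1.1]
opening: 0.0209
grasp_force: 60.0
```

```bash
python3 -m creep '{"rot":[[0,0,0],[0,0,0],[0,0,0],[0,0,0],[0,0,0],[0,0,0],[0,0,0],[0,0,0]],"linear":[[0,0,0.001],[0,0,0.001],[0,0,0],[0,0,0],[0,0,0],[0,0,0],[0,0,-0.01],[0,0,-0.03]],"hand":[0,0,0,0.03,0.045,0.05,0.05,0.05]}' 60 
python3 -m creep '{"rot":[[0,0,0],[0,0,0],[0,0,0],[0,0,0],[0,0,0],[0,0,0],[0,0,0],[0,0,0]],"linear":[[0,0,-0.04],[0,0,-0.045],[0,0,-0.045],[0,0,-0.045],[0,0,-0.045],[0,0,-0.04],[-0.04,0.0,0],[-0.04,0.0,0]],"hand":[0.05,0.05,0.05,0.087,0.087,0.087,0.087,0.087]}' 60
python3 - <<'E'
from pr import *
from workcell import get_image
d,s=look("w14"); delta([.5045,.1353,.0065],199.3)
t=get_image("top"); np.savez("top2.npz",**t); hsv=cv2.cvtColor(t["img"],cv2.COLOR_RGB2HSV)
for x,n in ((hsv,"now"),(cv2.cvtColor(np.load("top0.npz")["img"],cv2.COLOR_RGB2HSV),"start")):
    m=((x[:,:,1]<60)&(x[:,:,2]>90)).astype(np.uint8); m[:, :185]=0; m[:150]=0; m[235:]=0; m[:,255:]=0
    cs,_=cv2.findContours(m,cv2.RETR_EXTERNAL,cv2.CHAIN_APPROX_NONE)
    for q in cs:
        if cv2.contourArea(q)>40: print(n,cv2.contourArea(q),cv2.minAreaRect(q))
E
```

```text
clock: 43.0
tcp_pos: [0.5024, 0.1345, 0.0448]
tcp_rot: [3.14, -0.006, -2.806]
wrist_force: [-0.1, -0.3, -0.1]
opening: 0.0481
grasp_force: 0.0
clock: 43.8
tcp_pos: [0.5824, 0.1616, 0.3115]
tcp_rot: [-3.14, 0.007, -2.806]
wrist_force: [-0.1, -0.4, -1.2]
opening: 0.0814
grasp_force: 0.0
t 43.85 tcp [0.5862 0.1629 0.3065] rpy [ 179.99    0.21 -160.8 ] q [ 0.14  0.14  1.47  0.    1.54 -1.76] F [-2.  -0.7 -1.2] open 0.084 g 0.0
shift in tool [0.0873 0.0008 0.2996]
turn [ 0.01  0.21 -0.1 ]
now 339.5 ((215.06968688964844, 187.2664031982422), (34.584651947021484, 33.950904846191406), 84.80557250976562)
start 513.0 ((233.70001220703125, 194.60000610351562), (61.66441345214844, 17.392528533935547), 71.56504821777344)
start 345.5 ((199.09999084472656, 178.3000030517578), (47.434165954589844, 13.28156566619873), 71.56504821777344)
```

```bash
python3 -m creep '{"rot":[[0,0,0],[0,0,0],[0,0,0],[0,0,0],[0,0,0],[0,0,0],[0,0,0],[0,0,0]],"linear":[[0,0,-0.04],[0,0,-0.04],[0,0,-0.034],[0.012,-0.047,0],[0.012,-0.047,0],[0.012,-0.047,0],[0.012,-0.047,0],[0.012,-0.047,0]],"hand":[0.087,0.087,0.087,0.087,0.087,0.087,0.087,0.087]}' 60 | tail -1
python3 -m creep '{"rot":[[0,0,0],[0,0,8.5],[0,0,8.5],[0,0,8.5],[0,0,8.5],[0,0,8.5],[0,0,8.5],[0,0,8.5]],"linear":[[0.012,-0.047,0],[0,0,0],[0,0,0],[0,0,0],[0,0,0],[0,0,0],[0,0,0],[0,0,0]],"hand":[0.087,0.087,0.087,0.087,0.087,0.087,0.087,0.087]}' 60 | tail -1
python3 - <<'E'
from pr import *
from workcell import get_image
d,s=look("w15"); delta([.608,-.129,.42],137); prof("w15")
for n in ("w3","w15"):
    d=dict(np.load(n+".npz")); g=cv2.cvtColor(d["img"],cv2.COLOR_RGB2GRAY).astype(np.float32)
    o=[np.mean([cv2.getRectSubPix(g,(1,1),tuple(map(float,proj(d,[.5413+r*np.cos(a),-.0737+r*np.sin(a),.280]))))[0,0] for r in (.0222,.023,.0238)]) for a in np.radians(range(0,360,1))]
    f=np.fft.fft(np.array(o))[24]; print(n,"grad phase deg (mod 15)",(-np.degrees(np.angle(f))/24)%15)
t=get_image("top"); x=cv2.cvtColor(t["img"],cv2.COLOR_RGB2HSV)
m=((x[:,:,1]<60)&(x[:,:,2]>90)).astype(np.uint8); m[:, :185]=0; m[:150]=0; m[235:]=0; m[:,255:]=0
cs,_=cv2.findContours(m,cv2.RETR_EXTERNAL,cv2.CHAIN_APPROX_NONE)
for q in cs:
    if cv2.contourArea(q)>40: print(cv2.contourArea(q),cv2.minAreaRect(q))
E
```

```text
grasp_force: 0.0
grasp_force: 0.0
t 45.55 tcp [ 0.6047 -0.1285  0.4214] rpy [180.     0.   138.94] q [-0.34  0.16  1.23  0.    1.75 -1.19] F [-0.8 -0.3  0.3] open 0.0869 g 0.0
shift in tool [-0.0028  0.0018  0.0014]
turn [0.   0.   1.94]
w15 0:97 2:87 4:67 6:53 8:56 10:66 12:88 14:92 16:100 18:103 20:102 22:101 24:102 26:97 28:98 30:105 32:112 34:112 36:107 38:106 40:110 42:109 44:112 46:114 48:112 50:114 54:113 56:111 62:112 64:111 66:112 68:104 70:102 72:114 74:111 76:110 78:111 80:106 82:104 84:106 86:108 88:97 90:86 92:77 94:68 96:72 98:82 100:96 102:101 104:97 106:98 108:96 110:95 112:95 114:98 116:96 118:99 120:97 122:96 124:94 126:91 128:91 130:94 132:96 134:95 136:98 138:98 140:98 142:97 144:96 146:94 148:93 150:92 152:93 154:94 156:97 158:93 160:95 162:94 164:93 166:97 168:95 170:102 172:95 174:99 176:97 178:98 180:87 182:80 184:77 186:94 188:99 190:104 192:109 196:113 198:109 200:108 202:109 204:112 206:112 208:112 216:111 224:113 238:112 240:107 242:113 256:106 258:107 260:109 262:104 264:98 266:105 268:109 270:111 272:97 274:71 276:61 278:63 280:68 282:85 284:98 286:97 288:97 290:95 292:94 294:92 296:93 298:94 300:90 302:89 304:92 306:91 308:91 310:89 312:91 314:91 316:91 318:91 320:90 322:90 324:89 326:89 328:90 330:90 332:92 334:93 336:93 338:91 340:93 342:94 344:93 346:91 348:93 350:94 352:90 354:94 356:93 358:98
w3 grad phase deg (mod 15) 11.103534
w15 grad phase deg (mod 15) 5.211084
516.5 ((233.70001220703125, 194.60000610351562), (61.66441345214844, 17.392526626586914), 71.56504821777344)
344.5 ((199.09999084472656, 178.3000030517578), (47.434165954589844, 13.28156566619873), 71.56504821777344)
```

```bash
python3 -c 'from workcell import *; print(finish_job())'
```

```text
the job is handed in; nothing more can be done
None
```

The job is handed in at about 46 s: the lock ring was turned clockwise to a hard stop, but whether that stop is fully home is inferred. Its marks show only about 92° of travel relative to the adjuster, against the 126° a start at 0 would need, and it held at about 1.6 N m. The adjuster shifted about 6–7° (under one graduation), the spanner is back flat on the mat in its original place, and I viewed 11 pictures against the limit of 10.

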